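Fetch the ring from behind the gauges and send it down the handover slide

TASK

Three tall gauges crowd around a low steel ring on the gauge stand: without shifting the ring, first move all three gauges to stand upright on the black rubber mat. Then take the ring, set it on the upper half of the white sloped bed of the slide and let it go, so that it slides down and lies flat against the stop, and only after that put each gauge back upright on the very spot of the stand where it stood at the start. Set everything down gently, drop or tip nothing, and do not disturb the loupe, gauge block and brass nut lying about.

Things in the scene. Friction and masses are not known exactly. Their poses are not given: they have to be found in the camera images.
- cyl_mid (a point): Round squaring cylinder: plain steel cylinder standing upright, 37 mm diameter, 100 mm tall, with a shallow groove near each end, 0.5 kg. The point is its centre, 50 mm above its underside; z is its axis.
- col_mid (a point): Square column: steel, standing upright, 36 x 36 mm section, 90 mm tall, with three dark cross holes in each side, 0.5 kg. The point is its centre, 45 mm above its underside; x and y are square to its faces, z is up its length.
- master_mid (a point): Stepped setting master: steel, standing upright, 95 mm tall: a foot 42 mm in diameter and 20 mm high, above it a stem 28 mm in diameter, 0.4 kg. The point is on its axis half-way up, 47.5 mm above its underside; z is its axis.
- ring_mid (a point): The part to fetch: a low steel ring lying flat, 44 mm outside diameter, 26 mm bore, 30 mm tall, 0.2 kg. The point is its centre, 15 mm above its underside; z is its axis.
- stand: Gauge stand, fixed: aluminium plate 190 x 190 mm, 10 mm thick, a dark lip 30 mm high on its +x edge (inner face at x = 87 mm). Origin: centre of its underside; +x points away from the robot. The ring lies near x, y = (20, 0) mm; the three gauges stand on dark round spots near (-45, 0), (20, 60), (20, -60) mm, which gauge on which spot varies.
- mat: Side area, fixed: a black rubber mat 230 mm (its x) by 120 mm (its y), 3 mm thick, flat on the table. Origin at the centre of its underside.
- slide_bed: Handover slide, fixed: white slippery bed 200 mm long (x), 130 mm wide between 10 mm high side rims, sloping 20 degrees; a released ring slides down by itself. Origin: centre of the bed surface, 60 mm above the table; x points down the slope, away from the robot, z square to the bed. A dark stop 25 mm high crosses the low end, inner face at x = 96 mm (a ring against it is centred at x = 74).
- loupe: Bystander: black eye loupe, 34 mm diameter, 32 mm tall. Origin at the centre of its underside.
- gblock: Bystander: flat steel gauge block, 35 x 30 x 9 mm. Origin at the centre of its underside.
- nut: Bystander: small brass collar nut, 32 mm diameter, 22 mm tall. Origin at the centre of its underside.
There are look-alikes about, which are no part of the job. What is shaped like the part that bears slide_bed but green is not meant. What is shaped like the part that bears master_mid but turquoise is not meant.

How it is judged:
On the way, in this order (a step that is already met when the one before it is completed fails the run):
1. All three gauges stand upright on the mat, released, and the ring has not been shifted from its place (x of cyl_mid in the frame of mat between -0.115 and 0.115 m and y of cyl_mid in the frame of mat between -0.06 and 0.06 m and z of cyl_mid in the frame of mat between 0.047 and 0.059 m and angle between each of cyl_mid, col_mid, master_mid's own z axis and vertical below 0.1 rad and x of col_mid in the frame of mat between -0.115 and 0.115 m and y of col_mid in the frame of mat between -0.06 and 0.06 m and z of col_mid in the frame of mat between 0.042 and 0.054 m and x of master_mid in the frame of mat between -0.115 and 0.115 m and y of master_mid in the frame of mat between -0.06 and 0.06 m and z of master_mid in the frame of mat between 0.0445 and 0.0565 m and contact force between the fingers and cyl below 0.05 N and contact force between the fingers and col below 0.05 N and contact force between the fingers and master below 0.05 N and distance of ring_mid from where it was at the start of the episode below 0.02 m), for 0.2 s.
2. The ring has been let go on the upper half of the slide's bed, with the gauges still on the mat (x of cyl_mid in the frame of mat between -0.115 and 0.115 m and y of cyl_mid in the frame of mat between -0.06 and 0.06 m and z of cyl_mid in the frame of mat between 0.047 and 0.059 m and angle between each of cyl_mid, col_mid, master_mid's own z axis and vertical below 0.1 rad and x of col_mid in the frame of mat between -0.115 and 0.115 m and y of col_mid in the frame of mat between -0.06 and 0.06 m and z of col_mid in the frame of mat between 0.042 and 0.054 m and x of master_mid in the frame of mat between -0.115 and 0.115 m and y of master_mid in the frame of mat between -0.06 and 0.06 m and z of master_mid in the frame of mat between 0.0445 and 0.0565 m and x of ring_mid in the frame of slide_bed between -0.095 and -0.005 m and y of ring_mid in the frame of slide_bed between -0.06 and 0.06 m and z of ring_mid in the frame of slide_bed between 0.005 and 0.035 m and contact force between the fingers and ring below 0.05 N).
3. The ring has slid down and lies flat against the stop, with the gauges still on the mat (x of cyl_mid in the frame of mat between -0.115 and 0.115 m and y of cyl_mid in the frame of mat between -0.06 and 0.06 m and z of cyl_mid in the frame of mat between 0.047 and 0.059 m and angle between each of cyl_mid, col_mid, master_mid's own z axis and vertical below 0.1 rad and x of col_mid in the frame of mat between -0.115 and 0.115 m and y of col_mid in the frame of mat between -0.06 and 0.06 m and z of col_mid in the frame of mat between 0.042 and 0.054 m and x of master_mid in the frame of mat between -0.115 and 0.115 m and y of master_mid in the frame of mat between -0.06 and 0.06 m and z of master_mid in the frame of mat between 0.0445 and 0.0565 m and x of ring_mid in the frame of slide_bed between 0.066 and 0.08 m and z of ring_mid in the frame of slide_bed between 0.01 and 0.02 m and y of ring_mid in the frame of slide_bed between -0.05 and 0.05 m and angle between the z axis of ring_mid and the z axis of slide_bed, either way round below 0.1 rad and linear speed of ring below 0.02 m/s), for 0.2 s.
At the end, for the whole second after the job is handed in: The ring lies flat on the slide's bed against the stop (its centre 66 to 80 mm down the slope from the bed's centre), and each of the three gauges stands upright within 15 mm of where it stood at the start; all are released and at rest (x of ring_mid in the frame of slide_bed between 0.066 and 0.08 m and z of ring_mid in the frame of slide_bed between 0.01 and 0.02 m and y of ring_mid in the frame of slide_bed between -0.05 and 0.05 m and angle between the z axis of ring_mid and the z axis of slide_bed, either way round below 0.1 rad and linear speed of each of ring, cyl, col, master below 0.02 m/s and distance of each of cyl_mid, col_mid, master_mid from where it was at the start of the episode below 0.015 m and angle between each of cyl_mid, col_mid, master_mid's own z axis and vertical below 0.1 rad); the robot touches nothing.
It fails at once if A gauge is tipped over (angle between any of cyl_mid, col_mid, master_mid's own z axis and vertical above 0.6 rad).
It fails at once if A gauge is dropped: out of the fingers more than 20 mm above where it stands ((contact force between the fingers and cyl below 0.01 N and height (world z) of cyl_mid above 0.08 m) or (contact force between the fingers and col below 0.01 N and height (world z) of col_mid above 0.075 m) or (contact force between the fingers and master below 0.01 N and height (world z) of master_mid above 0.0775 m)).
It fails at once if The ring is dropped: out of the fingers more than 20 mm above the slide or its place (contact force between the fingers and ring below 0.01 N and height (world z) of ring_mid above 0.045 m and (z of ring_mid in the frame of slide_bed above 0.035 m or x of ring_mid in the frame of slide_bed below -0.11 m or y of ring_mid in the frame of slide_bed above 0.07 m or y of ring_mid in the frame of slide_bed below -0.07 m)).
It fails at once if The loupe, gauge block or brass nut is knocked out of its place (distance of any of loupe, gblock, nut from where it was at the start of the episode above 0.03 m).
It also fails if it takes over 138 s, if anything falls off the work surface, if the arm or the gripper's body presses on something with over 40 N, if the wrist force passes 120 N, or if a joint passes its speed limit or range.

ROBOT

A 7-joint arm with a two-finger parallel gripper is mounted at the origin on the work surface. World frame = base frame: x ahead of the robot, y to its left, z up, the work surface at z = 0. Lengths are in m, angles in rad, forces in N, time in s.
With the tool pointing down it reaches from about 0.4 to 0.85 m from the base axis. Payload 4.5 kg.
Tool frame: the origin (TCP) lies midway between the tips of the shut fingers; the grasp point (between the pads) lies 19 mm behind it; z points along the fingers, y is the line along which they close (so a half turn about z gives the same grasp; the last joint's range is limited). The gripper opens to 88 mm and grips with 3 to 60 N. Pads are 18 mm wide; open, the fingers measure 123 mm over their backs; the gripper's body (75 mm by 187 mm) begins 45 mm behind the grasp point.
Start: joints at [1.177, 0.689, -0.195, 1.565, 0.157, 0.902, -0.215], TCP at [0.259, -0.569, 0.239] pointing down, gripper open.
Joint ranges: [-3.01, 3.01], [-0.46, 2.08], [-1.47, 1.51], [0.13, 2.56], [-1, 4.14], [0.04, 2.09], [-2.66, 2.66]. Speed limits (rad/s): [2.57, 2.57, 3.14, 3.14, 3.14, 3.14, 3.14].

INTERFACE

Orientations are given as a unit quaternion [x, y, z, w].
In Python, from plant import r gives the robot as it stands.
- The arm moves only by the tool carry_out, never from a script. Its argument "plan" is a list of rows, each an object with "rot": the turn, a rotation vector about the tool's x, y, z in rad, a list of three; "xyz": the shift along the tool's x, y, z in m, a list of three; "grip": the closure in counts, from 0 (fully open) to 255 (shut). In form: [{"rot": [wx, wy, wz], "xyz": [dx, dy, dz], "grip": grip}, ...]. A call has 1 to 8 rows; each row is the pose to reach, as a shift and turn from the pose commanded when the call began, along the tool's axes at that moment; what a row does not reach only later rows make up. A row lasts 1/12 s, in which the tool goes at most 41.7 mm and 7.16 degrees, less where a joint would pass 70% of its speed; a pose out of reach is approached as far as the arm can. A call with a gripper value outside its range is refused whole. The fingers move at their own pace and stop on an object; "squeeze" is the grip in N (left out, the last holds). Time passes only in rows, so rows that repeat a pose let the fingers close. It gives the time, the measured TCP pose, the force, the opening and the grip force at its end, in the units of the state.
- r.get_state(): the state, without advancing time (a new reading comes with each control period).
- r.snapshot(name): name is "scene" or "side" or "wrist"; returns the picture (420x560x3 uint8, red, green, blue); there is no depth.
- r.camera_params(name): a dict with "fx", "fy", "cx", "cy" (pixels), "position" and "attitude" of the camera in the world; the wrist camera has in their place "hand_eye" (4x4, takes a point from camera to tool coordinates, whose origin is the TCP and whose axes are the flange's). Camera axes: x right, y down, z forward; pixel columns grow to the right and rows downward; lengths in m; the calibration is good to about 2 mm. The wrist camera is an equidistant fisheye: a pixel r from the principal point sees the ray r / f radians off the axis. A picture is of the moment at which its call begins: read the wrist's pose just before it. camera_params takes no time and is no camera call.
- r.finish_job(): hands the job in; it is judged then, once.
The state is a dict: "clock": time; "q": joint angles; "qd": joint speeds; "joint_torque": joint torques, N m; "tool_pos": TCP position; "eef_rot": TCP orientation; "contact_force": force on the tool from outside, world axes, zero at the start; "moment": the same for the moment, N m; "opening": opening from 0.0 (shut) to 1.0 (fully open); "finger_force": force on a finger pad.
Only numpy, scipy, OpenCV 4.12 (cv2) and the standard library are available. Lean on these libraries where they do the work, as an engineer would, in place of code of your own. Each camera call takes 0.05 s, during which the arm holds its last target. There are 200 camera calls.

## Working session

There is one attempt and no reset: what is moved stays moved. The work goes in short steps, Python scripts to look and compute and a tool call to move; the robot and the scene stay as the last step left them, time stands still between calls to the robot, and variables do not carry over. Pictures are saved under pics/ and viewed, at most 14 in all, crops included, and the job is handed in when it is done.

Besides the shell and the picture viewer there is one more tool, called by a JSON object that holds its "fn" and its "kwargs", one argument or row to a line. carry_out: Moves the arm, as the interface text tells. Its arguments: {"type":"object","properties":{"plan":{"type":"array"},"squeeze":{"type":"number"}},"required":["plan"]}

```bash
mkdir -p pics; ls; python3 - <<'E'
from plant import r
import cv2
s=r.get_state(); print({k:s[k] for k in('clock','tool_pos','eef_rot','opening','q')})
for n in('scene','side','wrist'):
    print(n,r.camera_params(n)); im=r.snapshot(n); cv2.imwrite(f'pics/{n}0.png',im[:,:,::-1])
E
```

```text
pics
{'clock': 0.0, 'tool_pos': array([ 0.2589955 , -0.56811914,  0.23791207]), 'eef_rot': array([ 9.77200330e-01,  2.12317370e-01, -2.49881569e-04, -8.87162496e-04]), 'opening': 0.9977458598196505, 'q': array([ 1.17680404,  0.68999052, -0.19453481,  1.56632306,  0.15728748,
        0.90251408, -0.21509066])}
scene {'fx': 516.5381192504793, 'fy': 516.5381192504793, 'cx': 287.7525767880318, 'cy': 207.65492634771368, 'position': array([1.50562317, 0.06219799, 0.71484266]), 'attitude': array([ 0.59130386,  0.64878121, -0.34774534, -0.32941745])}
side {'fx': 442.87495738853414, 'fy': 442.87495738853414, 'cx': 274.977554556382, 'cy': 214.27940831057012, 'position': array([0.0353307 , 0.6431517 , 0.85698586]), 'attitude': array([-0.27183368,  0.88661438, -0.35795106,  0.10905241])}
wrist {'fx': 325.19226210127806, 'fy': 325.19226210127806, 'cx': 277.0957071763511, 'cy': 211.29802466423595, 'hand_eye': array([[ 4.99129537e-04, -9.58017611e-01, -2.86708926e-01,
         7.46176591e-02],
       [ 9.99999727e-01,  6.34172147e-04, -3.78148968e-04,
         4.37586489e-04],
       [ 5.44096186e-04, -2.86708659e-01,  9.58017666e-01,
        -1.45272988e-01],
       [ 0.00000000e+00,  0.00000000e+00,  0.00000000e+00,
         1.00000000e+00]])}
```

View pics/scene0.png

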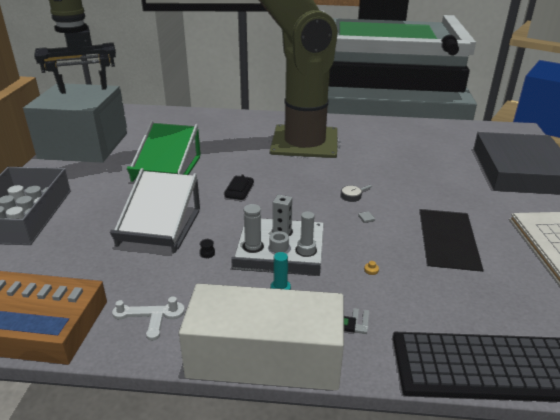

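View pics/side0.png

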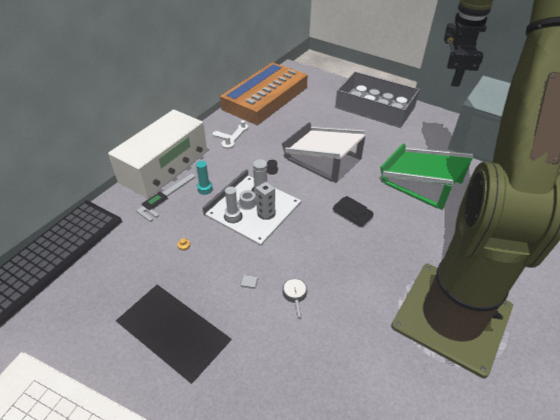

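```bash
cat > h.py <<'E'
from plant import r
import numpy as np, cv2
from scipy.spatial.transform import Rotation as R
from scipy.optimize import least_squares
def cam(n):
    p=r.camera_params(n); return p,R.from_quat(p['attitude']).as_matrix(),np.array(p['position'])
def px2w(n,u,v,z):
    p,M,c=cam(n); d=M@[(u-p['cx'])/p['fx'],(v-p['cy'])/p['fy'],1]
    return c+d*(z-c[2])/d[2]
def w2px(n,P):
    p,M,c=cam(n); q=(np.atleast_2d(P)-c)@M; return np.c_[p['fx']*q[:,0]/q[:,2]+p['cx'],p['fy']*q[:,1]/q[:,2]+p['cy']]
def tool():
    s=r.get_state(); return R.from_quat(s['eef_rot']).as_matrix(),np.array(s['tool_pos'])
def wpx2w(u,v,z,T):          # wrist fisheye pixel -> world at height z; T=(rot,pos) of tool
    p=r.camera_params('wrist'); H=np.array(p['hand_eye']); a=np.array([u-p['cx'],v-p['cy']]); rr=np.linalg.norm(a)
    t=rr/p['fx']; d=np.r_[np.sin(t)*a/max(rr,1e-9),np.cos(t)]
    c=T[0]@H[:3,3]+T[1]; d=T[0]@H[:3,:3]@d
    return c+d*(z-c[2])/d[2]
def ww2px(P,T):
    p=r.camera_params('wrist'); H=np.array(p['hand_eye']); q=((np.atleast_2d(P)-T[1])@T[0]-H[:3,3])@H[:3,:3]
    rr=np.linalg.norm(q[:,:2],axis=1); t=np.arctan2(rr,q[:,2]); return np.c_[p['cx']+p['fx']*t*q[:,0]/rr,p['cy']+p['fx']*t*q[:,1]/rr]
def go(pos,Rm):              # shift+turn in current tool axes (commanded pose ~ measured)
    M,t=tool(); return np.round(M.T@(np.array(pos)-t),4),np.round(R.from_matrix(M.T@Rm).as_rotvec(),4)
def crop(n,im,x0,y0,x1,y1,k):
    c=cv2.resize(im[y0:y1,x0:x1],None,fx=k,fy=k,interpolation=cv2.INTER_CUBIC); cv2.imwrite(f'pics/{n}.png',c)
E
python3 - <<'E'
from h import *
a=cv2.imread('pics/scene0.png'); b=cv2.imread('pics/side0.png')
c1=cv2.resize(a[170:280,190:330],None,fx=4,fy=4,interpolation=2)
crop('c1',a,195,180,345,280,5)
crop('c2',b,195,145,310,245,6)
# slide scene + mat scene
m=np.vstack([np.hstack([cv2.resize(a[160:255,105:215],None,fx=3.6,fy=3.6),cv2.resize(a[200:275,400:495],None,fx=4,fy=4.56)]),])
m1=cv2.resize(a[160:255,105:225],(480,380)); m2=cv2.resize(b[115:180,275:375],(400,260))
cv2.imwrite('pics/c3.png',m1); 
print(px2w('scene',280,245,0.01),px2w('side',252,207,.01),px2w('scene',449,239,.003),px2w('side',173,331,.003))
E
```

```text
[ 0.57091159 -0.02248886  0.01      ] [ 0.55838384 -0.02163112  0.01      ] [0.49662671 0.36890967 0.003     ] [0.48189631 0.36949909 0.003     ]
```

View pics/c1.png

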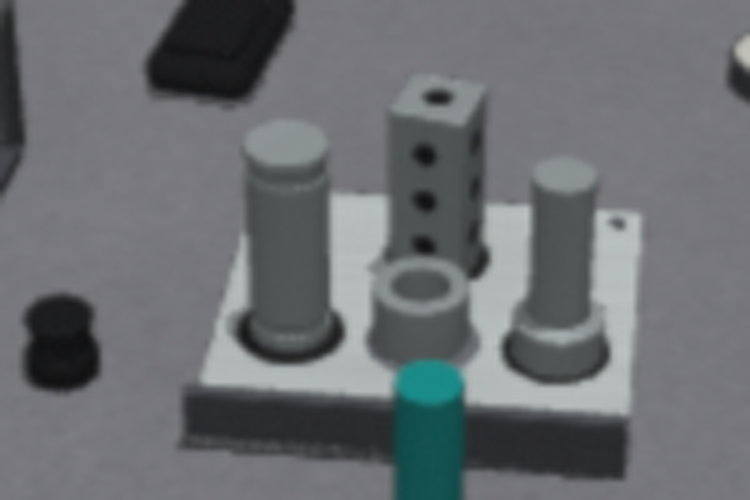

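View pics/c3.png

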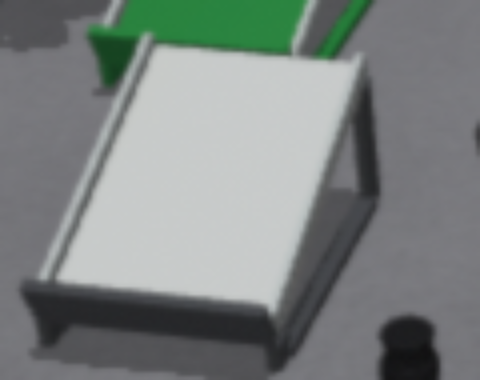

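```bash
python3 - <<'E'
from h import *
D=R.from_matrix(np.array([[1,0,0],[0,-1,0],[0,0,-1.]])).as_matrix()
print(go([0.5,-0.02,0.30],D))
f=lambda x,y,z=.01:px2w('scene',195+x/5,180+y/5,z).round(4)
# stand corners: back right top, front right lip top, lip left top, left lip bottom
print(f(640,213),f(628,413,.03),f(185,388,.03),f(182,445,0),f(625,475,0))
E
```

```text
(array([ 0.4467, -0.399 , -0.0614]), array([-1.300e-03,  4.000e-04,  4.278e-01]))
[0.4704 0.0722 0.01  ] [0.6497 0.0709 0.03  ] [ 0.6524 -0.1172  0.03  ] [ 0.6541 -0.1195  0.    ] [0.6543 0.0713 0.    ]
```

{"fn": "carry_out", "kwargs": {
  "plan": [
    {"xyz":[0.22,-0.2,-0.06],"rot":[0,0,0.21],"grip":0},
    {"xyz":[0.22,-0.2,-0.06],"rot":[0,0,0.21],"grip":0},
    {"xyz":[0.447,-0.399,-0.061],"rot":[0,0,0.428],"grip":0},
    {"xyz":[0.447,-0.399,-0.061],"rot":[0,0,0.428],"grip":0},
    {"xyz":[0.447,-0.399,-0.061],"rot":[0,0,0.428],"grip":0},
    {"xyz":[0.447,-0.399,-0.061],"rot":[0,0,0.428],"grip":0},
    {"xyz":[0.447,-0.399,-0.061],"rot":[0,0,0.428],"grip":0},
    {"xyz":[0.447,-0.399,-0.061],"rot":[0,0,0.428],"grip":0}
  ]
}}

```text
clock: 0.82
tool_pos: [0.3924, -0.2638, 0.2768]
eef_rot: [1.0, -0.0, -0.0, -0.0]
contact_force: [2.0, -0.2, -0.5]
opening: 1.002
finger_force: 0.0
```

```bash
python3 - <<'E'
from h import *
D=np.diag([1,-1,-1.]); print(tool()[1],go([0.5,-0.02,0.30],D))
E
```

```text
[ 0.39239439 -0.26375743  0.27677158] (array([ 0.1075, -0.2438, -0.0232]), array([-0.0001,  0.0001, -0.0004]))
```

{"fn": "carry_out", "kwargs": {
  "plan": [
    {"xyz":[0.107,-0.244,-0.023],"rot":[0,0,0],"grip":0},
    {"xyz":[0.107,-0.244,-0.023],"rot":[0,0,0],"grip":0},
    {"xyz":[0.107,-0.244,-0.023],"rot":[0,0,0],"grip":0},
    {"xyz":[0.107,-0.244,-0.023],"rot":[0,0,0],"grip":0},
    {"xyz":[0.107,-0.244,-0.023],"rot":[0,0,0],"grip":0},
    {"xyz":[0.107,-0.244,-0.023],"rot":[0,0,0],"grip":0},
    {"xyz":[0.107,-0.244,-0.023],"rot":[0,0,0],"grip":0},
    {"xyz":[0.107,-0.244,-0.023],"rot":[0,0,0],"grip":0}
  ]
}}

```text
clock: 1.48
tool_pos: [0.5011, -0.0157, 0.2999]
eef_rot: [1.0, 0.005, 0.001, -0.002]
contact_force: [-0.2, 0.1, 0.3]
opening: 0.998
finger_force: 0.0
```

```bash
python3 - <<'E'
from h import *
T=tool(); im=r.snapshot('wrist')[:,:,::-1]; np.savez('T1.npz',M=T[0],t=T[1]); cv2.imwrite('pics/w1full.png',im)
print(T[1], r.get_state()['eef_rot'])
uv=ww2px([[.559,-.024,.01],[.49,.369,0.003],[.6,-.4,.06]],T); print(uv)
cv2.imwrite('pics/w1.png',cv2.resize(im,(800,600),interpolation=2))
E
```

```text
[ 0.50107583 -0.01566448  0.29985047] [ 9.99996728e-01  2.52532607e-03  1.32009673e-04 -3.86157407e-04]
[[284.56670869 129.77417558]
 [ 47.58413754 182.58871512]
 [537.39730832 124.16405708]]
```

View pics/w1.png

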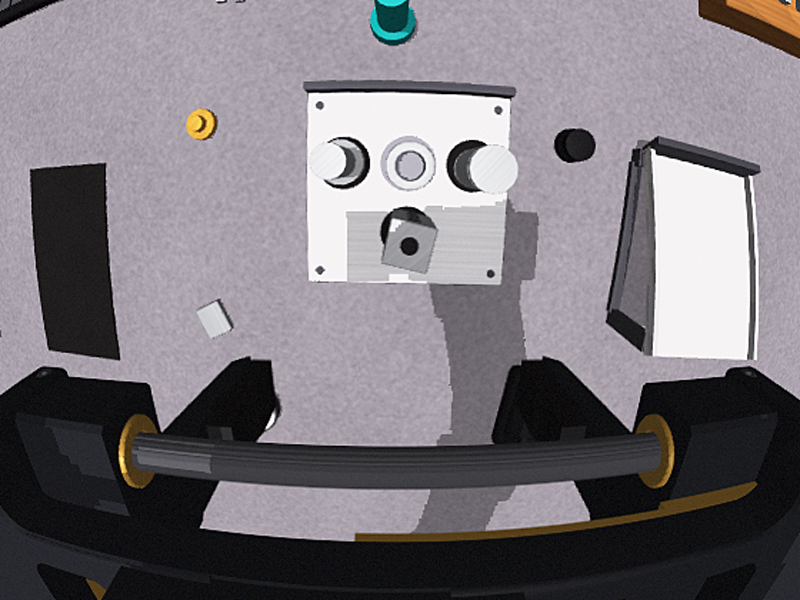

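```bash
python3 - <<'E'
from h import *
im=cv2.imread('pics/w1full.png'); crop('w1s',im,205,50,370,200,4)
E
```

```text
(no output)
```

View pics/w1s.png

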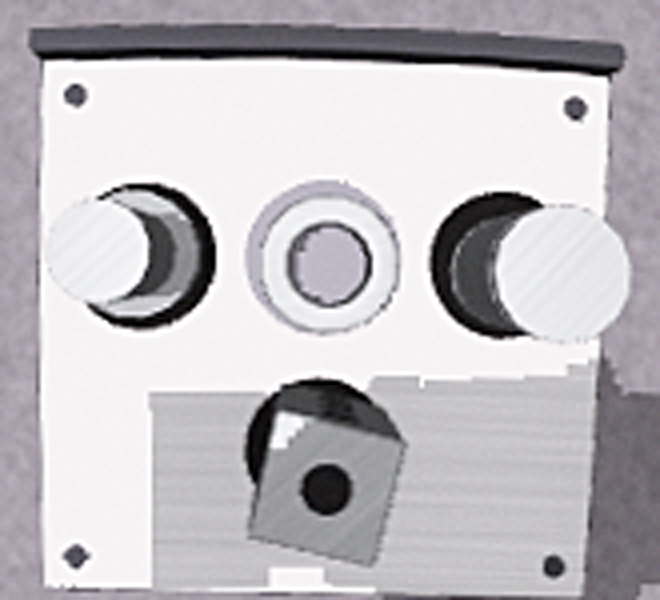

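```bash
python3 - <<'E'
from h import *
z=np.load('T1.npz'); T=(z['M'],z['t'])
c=lambda x,y,h:wpx2w(205+(x+.5)/4-.5,50+(y+.5)/4-.5,h,T)
F=lambda x,y,h:wpx2w((x+.5)/800*560-.5,(y+.5)/600*420-.5,h,T)
print('master',c(98,250,.105)); print('cyl',c(563,273,.11)); print('ring',c(331,264,.04))
q=[c(*p,.1) for p in((278,410),(405,441),(372,566),(248,536))]; print('col',c(326,488,.1),np.mean(q,0))
for i in range(4):
  d=q[(i+1)%4]-q[i]; print('  edge',np.linalg.norm(d[:2]),np.degrees(np.arctan2(d[1],d[0])))
s=[c(*p,.01) for p in((76,95),(575,107),(554,566),(76,556))]; print('screws',np.array(s).round(4),np.mean(s,0))
print('spots',c(143,256,.01),c(504,265,.01))
m=[F(*p,.003) for p in((31,170),(105,164),(119,359),(47,347))]; print('mat',np.array(m).round(4),np.mean(m,0))
print('slide hi',F(646,354,.094),F(756,358,.094),'lo',F(652,150,.028),F(752,172,.028), F(652,150,.051),F(752,172,.051))
print('loupe',F(575,145,.032),'nut',F(201,124,.015),'gb',F(215,319,.009))
# scene checks
g=lambda x,y,h:px2w('scene',195+(x+.5)/5-.5,180+(y+.5)/5-.5,h)
print('scene: master',g(564,176,.105),'cyl',g(286,145,.11),'col',g(438,97,.1),'ring',g(421,285,.04))
h=lambda x,y,zz:px2w('scene',105+(x+.5)/4-.5,160+(y+.5)/4-.5,zz)
print('scene slide hi',h(152,45,.094),h(357,60,.094),'stop top L,R',h(25,285,.051),h(268,310,.051))
print('scene mat',*[px2w('scene',*p,.003).round(4) for p in((420,210),(465,212),(479,267),(426,264))])
print('side mat',*[px2w('side',*p,.003).round(4) for p in((157,287),(230,337),(194,377),(117,323))])
E
```

```text
master [0.58125817 0.03554607 0.105     ]
cyl [ 0.57707105 -0.0846937   0.11      ]
ring [ 0.57783155 -0.02666482  0.04      ]
col [ 0.51746395 -0.02455463  0.1       ] [ 0.51728319 -0.02451679  0.1       ]
  edge 0.034888669549154615 -103.01938558114995
  edge 0.03540956198336004 166.862730768469
  edge 0.03472991057938068 76.73208005683144
  edge 0.035258943533529104 -12.87925832185061
screws [[ 0.6358  0.0574  0.01  ]
 [ 0.6344 -0.1082  0.01  ]
 [ 0.4764 -0.1067  0.01  ]
 [ 0.4781  0.0591  0.01  ]] [ 0.55616425 -0.02460295  0.01      ]
spots [0.58059163 0.03475469 0.01      ] [ 0.57932483 -0.08510293  0.01      ]
mat [[0.6029 0.4197 0.003 ]
 [0.5962 0.3005 0.003 ]
 [0.3698 0.3139 0.003 ]
 [0.3787 0.435  0.003 ]] [0.48689302 0.36729172 0.003     ]
slide hi [ 0.4242459  -0.24333306  0.094     ] [ 0.41411272 -0.39261805  0.094     ] lo [ 0.60924733 -0.26383712  0.028     ] [ 0.60459014 -0.40427022  0.028     ] [ 0.607388   -0.25015903  0.051     ] [ 0.6029875  -0.38285176  0.051     ]
loupe [ 0.60458654 -0.17769847  0.032     ] nut [0.62473743 0.17463269 0.015     ] gb [0.42532191 0.17417196 0.009     ]
scene: master [0.5839761  0.03686329 0.105     ] cyl [ 0.58033293 -0.08339179  0.11      ] col [ 0.51804693 -0.02334163  0.1       ] ring [ 0.58014822 -0.02451496  0.04      ]
scene slide hi [ 0.41486908 -0.37970635  0.094     ] [ 0.41930724 -0.2499321   0.094     ] stop top L,R [ 0.61304555 -0.39234527  0.051     ] [ 0.62176688 -0.25396453  0.051     ]
scene mat [0.3767 0.3172 0.003 ] [0.3737 0.4305 0.003 ] [0.5953 0.416  0.003 ] [0.5968 0.3017 0.003 ]
side mat [0.5905 0.307  0.003 ] [0.3725 0.3124 0.003 ] [0.3778 0.4207 0.003 ] [0.5955 0.4233 0.003 ]
```

```bash
python3 - <<'E'
from h import *
D=np.diag([1,-1,-1.]); s=r.get_state(); print(s['clock'],tool()[1],go([0.582,0.036,0.18],D))
E
```

```text
1.5333 [ 0.49970997 -0.01920858  0.29949513] (array([ 0.0825, -0.0547,  0.1196]), array([-0.0008, -0.0003,  0.0051]))
```

{"fn": "carry_out", "kwargs": {
  "plan": [
    {"xyz":[0.082,-0.056,0.12],"rot":[0,0,0],"grip":0},
    {"xyz":[0.082,-0.056,0.12],"rot":[0,0,0],"grip":0},
    {"xyz":[0.082,-0.056,0.12],"rot":[0,0,0],"grip":0},
    {"xyz":[0.082,-0.056,0.12],"rot":[0,0,0],"grip":0},
    {"xyz":[0.082,-0.056,0.12],"rot":[0,0,0],"grip":0},
    {"xyz":[0.082,-0.056,0.12],"rot":[0,0,0],"grip":0},
    {"xyz":[0.082,-0.056,0.12],"rot":[0,0,0],"grip":0},
    {"xyz":[0.082,-0.056,0.12],"rot":[0,0,0],"grip":0}
  ]
}}

```text
clock: 2.2
tool_pos: [0.581, 0.0321, 0.1812]
eef_rot: [1.0, -0.001, 0.001, 0.001]
contact_force: [-0.4, -0.0, 1.1]
opening: 1.002
finger_force: 0.0
```

```bash
python3 - <<'E'
from h import *
D=np.diag([1,-1,-1.]); T=tool(); print(T[1],go([0.582,0.036,0.058],D)); im=r.snapshot('wrist')[:,:,::-1]
np.savez('T2.npz',M=T[0],t=T[1]); cv2.imwrite('pics/w2.png',im)
E
```

```text
[0.58097064 0.03205867 0.18121749] (array([ 0.0008, -0.0041,  0.1232]), array([ 0.0012, -0.0016, -0.0028]))
```

View pics/w2.png

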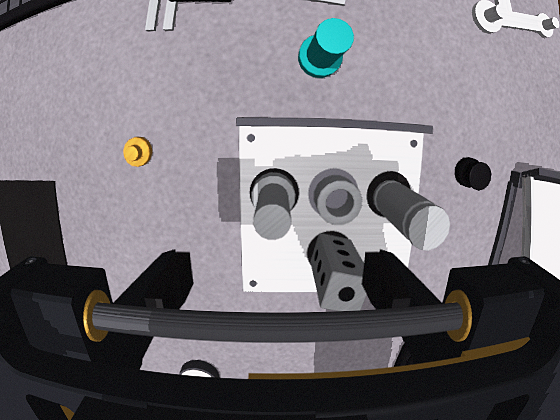

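```bash
python3 - <<'E'
from h import *
z=np.load('T2.npz'); T=(z['M'],z['t'])
print('master',wpx2w(272.5,222,.105,T),'cyl',wpx2w(431,227,.11,T),'col',wpx2w(346.5,294,.1,T),'ring',wpx2w(339,198,.04,T)); print(tool()[1])
E
```

```text
master [0.58147541 0.03518909 0.105     ] cyl [ 0.57815881 -0.08579921  0.11      ] col [ 0.51713435 -0.02484643  0.1       ] ring [ 0.58275365 -0.02510123  0.04      ]
[0.58115757 0.03242201 0.18134721]
```

{"fn": "carry_out", "kwargs": {
  "plan": [
    {"xyz":[0.001,-0.003,0.035],"rot":[0,0,0],"grip":0},
    {"xyz":[0.001,-0.003,0.07],"rot":[0,0,0],"grip":0},
    {"xyz":[0.001,-0.003,0.1],"rot":[0,0,0],"grip":0},
    {"xyz":[0.001,-0.003,0.123],"rot":[0,0,0],"grip":0},
    {"xyz":[0.001,-0.003,0.123],"rot":[0,0,0],"grip":0},
    {"xyz":[0.001,-0.003,0.123],"rot":[0,0,0],"grip":0},
    {"xyz":[0.001,-0.003,0.123],"rot":[0,0,0],"grip":0}
  ]
}}

```text
clock: 2.83
tool_pos: [0.5834, 0.0368, 0.0587]
eef_rot: [1.0, -0.0, 0.002, -0.0]
contact_force: [0.0, 0.2, -0.1]
opening: 1.0
finger_force: 0.0
```

{"fn": "carry_out", "kwargs": {
  "plan": [
    {"xyz":[0,0,0],"rot":[0,0,0],"grip":255},
    {"xyz":[0,0,0],"rot":[0,0,0],"grip":255},
    {"xyz":[0,0,0],"rot":[0,0,0],"grip":255},
    {"xyz":[0,0,0],"rot":[0,0,0],"grip":255},
    {"xyz":[0,0,0],"rot":[0,0,0],"grip":255},
    {"xyz":[0,0,0],"rot":[0,0,0],"grip":255},
    {"xyz":[0,0,0],"rot":[0,0,0],"grip":255},
    {"xyz":[0,0,0],"rot":[0,0,0],"grip":255}
  ],
  "squeeze": 25
}}

```text
clock: 3.5
tool_pos: [0.5821, 0.0372, 0.0566]
eef_rot: [1.0, -0.0, -0.0, 0.0]
contact_force: [0.4, -0.0, -0.7]
opening: 0.417
finger_force: 0.0
```

{"fn": "carry_out", "kwargs": {
  "plan": [
    {"xyz":[0,0,0],"rot":[0,0,0],"grip":255},
    {"xyz":[0,0,0],"rot":[0,0,0],"grip":255},
    {"xyz":[0,0,0],"rot":[0,0,0],"grip":255},
    {"xyz":[0,0,0],"rot":[0,0,0],"grip":255},
    {"xyz":[0,0,0],"rot":[0,0,0],"grip":255},
    {"xyz":[0,0,-0.01],"rot":[0,0,0],"grip":255},
    {"xyz":[0,0,-0.02],"rot":[0,0,0],"grip":255}
  ]
}}

```text
clock: 4.08
tool_pos: [0.5811, 0.0375, 0.0765]
eef_rot: [1.0, 0.0, -0.001, -0.0]
contact_force: [-0.2, 0.2, -3.9]
opening: 0.301
finger_force: 25.0
```

```bash
cat > st.py <<'E'
import sys; from h import *
D=np.diag([1,-1,-1.])
if len(sys.argv)>4: D=R.from_euler('z',float(sys.argv[4]),degrees=True).as_matrix()@D
s=r.get_state(); a=[tool()[1] for _ in range(3)]; print(round(s['clock'],2),a[0].round(4),'op',round(s['opening'],3),'ff',s['finger_force'],'F',np.round(s['contact_force'],1),'q',s['q'].round(2))
print('go',*go([float(x) for x in sys.argv[1:4]],D))
E
python3 st.py 0.486 0.366 0.12
```

```text
4.08 [0.5811 0.0375 0.0765] op 0.301 ff 24.9729758547619 F [-0.2  0.2 -3.9] q [-0.12  0.87 -0.04  1.82  0.07  0.46 -1.78]
go [-0.0951 -0.3285 -0.0432] [-0.0001  0.0026  0.0002]
```

{"fn": "carry_out", "kwargs": {
  "plan": [
    {"xyz":[0,0,-0.025],"rot":[0,0,0],"grip":255},
    {"xyz":[0,-0.015,-0.04],"rot":[0,0,0],"grip":255},
    {"xyz":[-0.008,-0.045,-0.04],"rot":[0,0,0],"grip":255},
    {"xyz":[-0.018,-0.08,-0.04],"rot":[0,0,0],"grip":255},
    {"xyz":[-0.03,-0.12,-0.04],"rot":[0,0,0],"grip":255},
    {"xyz":[-0.042,-0.155,-0.04],"rot":[0,0,0],"grip":255},
    {"xyz":[-0.05,-0.18,-0.04],"rot":[0,0,0],"grip":255},
    {"xyz":[-0.05,-0.18,-0.04],"rot":[0,0,0],"grip":255}
  ]
}}

```text
clock: 4.75
tool_pos: [0.5286, 0.2274, 0.1174]
eef_rot: [1.0, 0.006, -0.001, -0.004]
contact_force: [-0.2, 1.6, -3.3]
opening: 0.302
finger_force: 25.0
```

{"fn": "carry_out", "kwargs": {
  "plan": [
    {"xyz":[-0.008,-0.02,0],"rot":[0,0,0],"grip":255},
    {"xyz":[-0.018,-0.055,0],"rot":[0,0,0],"grip":255},
    {"xyz":[-0.03,-0.095,0],"rot":[0,0,0],"grip":255},
    {"xyz":[-0.04,-0.13,0],"rot":[0,0,0],"grip":255},
    {"xyz":[-0.046,-0.15,0.015],"rot":[0,0,0],"grip":255},
    {"xyz":[-0.046,-0.15,0.035],"rot":[0,0,0],"grip":255},
    {"xyz":[-0.046,-0.15,0.05],"rot":[0,0,0],"grip":255},
    {"xyz":[-0.046,-0.15,0.05],"rot":[0,0,0],"grip":255}
  ]
}}

```text
clock: 5.42
tool_pos: [0.4838, 0.3664, 0.0644]
eef_rot: [1.0, 0.001, -0.002, 0.002]
contact_force: [-0.8, -1.5, -3.9]
opening: 0.301
finger_force: 25.0
```

```bash
python3 st.py 0.486 0.366 0.051; python3 - <<'E'
from h import *
cv2.imwrite('pics/s1.png',r.snapshot('side')[200:400,80:330,::-1].repeat(3,0).repeat(3,1))
E
```

```text
5.42 [0.4838 0.3664 0.0644] op 0.301 ff 24.973114393651485 F [-0.8 -1.5 -3.9] q [-0.74  0.91  0.03  1.74 -0.05  0.5  -2.24]
go [0.0023 0.0004 0.0134] [0.0033 0.0048 0.0013]
```

View pics/s1.png

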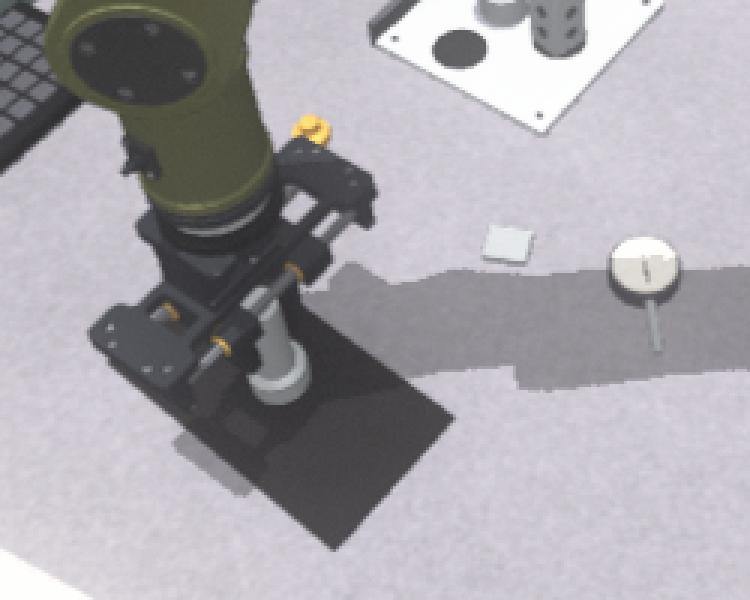

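{"fn": "carry_out", "kwargs": {
  "plan": [
    {"xyz":[0,0,0.008],"rot":[0,0,0],"grip":255},
    {"xyz":[0,0,0.013],"rot":[0,0,0],"grip":255},
    {"xyz":[0,0,0.015],"rot":[0,0,0],"grip":255},
    {"xyz":[0,0,0.016],"rot":[0,0,0],"grip":255},
    {"xyz":[0,0,0.016],"rot":[0,0,0],"grip":255}
  ]
}}

```text
clock: 5.88
tool_pos: [0.4864, 0.3671, 0.0507]
eef_rot: [1.0, -0.0, 0.0, -0.0]
contact_force: [-1.0, 0.9, -4.3]
opening: 0.299
finger_force: 25.0
```

Not yet touching; a millimetre or two more, in a couple of small steps.

{"fn": "carry_out", "kwargs": {
  "plan": [
    {"xyz":[0,0,0.001],"rot":[0,0,0],"grip":255},
    {"xyz":[0,0,0.001],"rot":[0,0,0],"grip":255},
    {"xyz":[0,0,0.001],"rot":[0,0,0],"grip":255}
  ]
}}

```text
clock: 6.13
tool_pos: [0.4864, 0.3673, 0.0498]
eef_rot: [1.0, -0.0, 0.0, -0.0]
contact_force: [-0.7, 0.2, -3.3]
opening: 0.301
finger_force: 25.0
```

{"fn": "carry_out", "kwargs": {
  "plan": [
    {"xyz":[0,0,0.001],"rot":[0,0,0],"grip":255},
    {"xyz":[0,0,0.001],"rot":[0,0,0],"grip":255},
    {"xyz":[0,0,0.001],"rot":[0,0,0],"grip":255}
  ]
}}

```text
clock: 6.38
tool_pos: [0.4865, 0.3673, 0.0495]
eef_rot: [1.0, -0.0, 0.0, -0.0]
contact_force: [-1.2, -2.2, 4.1]
opening: 0.299
finger_force: 25.0
```

{"fn": "carry_out", "kwargs": {
  "plan": [
    {"xyz":[0,0,0],"rot":[0,0,0],"grip":0},
    {"xyz":[0,0,0],"rot":[0,0,0],"grip":0},
    {"xyz":[0,0,0],"rot":[0,0,0],"grip":0},
    {"xyz":[0,0,0],"rot":[0,0,0],"grip":0},
    {"xyz":[0,0,0],"rot":[0,0,0],"grip":0},
    {"xyz":[0,0,-0.02],"rot":[0,0,0],"grip":0},
    {"xyz":[0,0,-0.055],"rot":[0,0,0],"grip":0},
    {"xyz":[0,0,-0.09],"rot":[0,0,0],"grip":0}
  ]
}}

```text
clock: 7.05
tool_pos: [0.4854, 0.3666, 0.1385]
eef_rot: [1.0, -0.0, -0.001, 0.001]
contact_force: [0.7, -0.4, 0.4]
opening: 0.884
finger_force: 0.0
```

{"fn": "carry_out", "kwargs": {
  "plan": [
    {"xyz":[0,0,-0.035],"rot":[0,0,0],"grip":0},
    {"xyz":[0.046,0.226,-0.04],"rot":[0,0,0],"grip":0},
    {"xyz":[0.046,0.226,-0.04],"rot":[0,0,0],"grip":0},
    {"xyz":[0.046,0.226,-0.04],"rot":[0,0,0],"grip":0},
    {"xyz":[0.046,0.226,-0.04],"rot":[0,0,0],"grip":0},
    {"xyz":[0.046,0.226,-0.04],"rot":[0,0,0],"grip":0},
    {"xyz":[0.046,0.226,-0.04],"rot":[0,0,0],"grip":0},
    {"xyz":[0.046,0.226,-0.04],"rot":[0,0,0],"grip":0}
  ]
}}

```text
clock: 7.72
tool_pos: [0.5336, 0.133, 0.1789]
eef_rot: [1.0, -0.005, 0.0, 0.003]
contact_force: [0.5, -0.9, -0.5]
opening: 1.0
finger_force: 0.0
```

{"fn": "carry_out", "kwargs": {
  "plan": [
    {"xyz":[0.046,0.226,0],"rot":[0,0,0],"grip":0},
    {"xyz":[0.046,0.226,0],"rot":[0,0,0],"grip":0},
    {"xyz":[0.046,0.226,0],"rot":[0,0,0],"grip":0},
    {"xyz":[0.046,0.226,0],"rot":[0,0,0],"grip":0},
    {"xyz":[0.046,0.226,0],"rot":[0,0,0],"grip":0},
    {"xyz":[0.046,0.226,0],"rot":[0,0,0],"grip":0},
    {"xyz":[0.046,0.226,0],"rot":[0,0,0],"grip":0},
    {"xyz":[0.046,0.226,0],"rot":[0,0,0],"grip":0}
  ]
}}

```text
clock: 8.38
tool_pos: [0.5783, -0.0857, 0.1784]
eef_rot: [1.0, -0.001, 0.0, -0.0]
contact_force: [-0.2, 0.7, -0.3]
opening: 1.002
finger_force: 0.0
```

```bash
python3 st.py 0.578 -0.0847 0.058; python3 - <<'E'
from h import *
T=tool(); im=r.snapshot('wrist')[:,:,::-1]; np.savez('T3.npz',M=T[0],t=T[1]); cv2.imwrite('pics/w3.png',im)
E
```

```text
8.38 [ 0.5783 -0.0857  0.1784] op 1.002 ff 0.0 F [-0.2  0.7 -0.3] q [ 0.1   0.71 -0.05  1.76  0.05  0.68 -1.56]
go [-0.0003 -0.001   0.1204] [-0.     -0.0001 -0.0029]
```

View pics/w3.png

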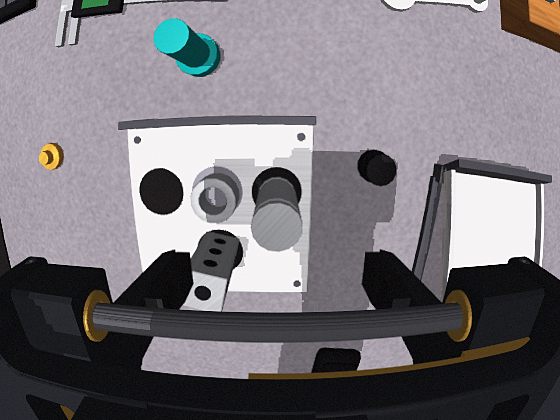

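{"fn": "carry_out", "kwargs": {
  "plan": [
    {"xyz":[0,0,0.035],"rot":[0,0,0],"grip":0},
    {"xyz":[0,0,0.07],"rot":[0,0,0],"grip":0},
    {"xyz":[0,0,0.1],"rot":[0,0,0],"grip":0},
    {"xyz":[0,0,0.122],"rot":[0,0,0],"grip":0},
    {"xyz":[0,0,0.122],"rot":[0,0,0],"grip":0},
    {"xyz":[0,0,0.122],"rot":[0,0,0],"grip":255},
    {"xyz":[0,0,0.122],"rot":[0,0,0],"grip":255},
    {"xyz":[0,0,0.122],"rot":[0,0,0],"grip":255}
  ],
  "squeeze": 30
}}

```text
clock: 9.1
tool_pos: [0.5795, -0.084, 0.0585]
eef_rot: [1.0, 0.0, 0.002, -0.0]
contact_force: [0.3, -0.4, 0.2]
opening: 0.797
finger_force: 0.0
```

{"fn": "carry_out", "kwargs": {
  "plan": [
    {"xyz":[0,0,0],"rot":[0,0,0],"grip":255},
    {"xyz":[0,0,0],"rot":[0,0,0],"grip":255},
    {"xyz":[0,0,0],"rot":[0,0,0],"grip":255},
    {"xyz":[0,0,0],"rot":[0,0,0],"grip":255},
    {"xyz":[0,0,0],"rot":[0,0,0],"grip":255},
    {"xyz":[0,0,0],"rot":[0,0,0],"grip":255},
    {"xyz":[0,0,0],"rot":[0,0,0],"grip":255},
    {"xyz":[0,0,-0.002],"rot":[0,0,0],"grip":255}
  ]
}}

```text
clock: 9.77
tool_pos: [0.5775, -0.0848, 0.058]
eef_rot: [1.0, -0.0, -0.001, -0.0]
contact_force: [0.3, 0.4, -6.0]
opening: 0.407
finger_force: 30.0
```

{"fn": "carry_out", "kwargs": {
  "plan": [
    {"xyz":[0,0,-0.03],"rot":[0,0,0],"grip":255},
    {"xyz":[0,-0.01,-0.058],"rot":[0,0,0],"grip":255},
    {"xyz":[-0.002,-0.04,-0.058],"rot":[0,0,0],"grip":255},
    {"xyz":[-0.004,-0.08,-0.058],"rot":[0,0,0],"grip":255},
    {"xyz":[-0.006,-0.12,-0.058],"rot":[0,0,0],"grip":255},
    {"xyz":[-0.008,-0.16,-0.058],"rot":[0,0,0],"grip":255},
    {"xyz":[-0.01,-0.195,-0.058],"rot":[0,0,0],"grip":255},
    {"xyz":[-0.01,-0.21,-0.058],"rot":[0,0,0],"grip":255}
  ]
}}

```text
clock: 10.43
tool_pos: [0.5658, 0.1337, 0.1156]
eef_rot: [1.0, 0.004, -0.001, -0.003]
contact_force: [-0.2, 1.3, -5.4]
opening: 0.41
finger_force: 30.0
```

{"fn": "carry_out", "kwargs": {
  "plan": [
    {"xyz":[-0.001,-0.03,0],"rot":[0,0,0],"grip":255},
    {"xyz":[-0.002,-0.07,0],"rot":[0,0,0],"grip":255},
    {"xyz":[-0.003,-0.11,0],"rot":[0,0,0],"grip":255},
    {"xyz":[-0.004,-0.15,0],"rot":[0,0,0],"grip":255},
    {"xyz":[-0.005,-0.19,0],"rot":[0,0,0],"grip":255},
    {"xyz":[-0.006,-0.22,0],"rot":[0,0,0],"grip":255},
    {"xyz":[-0.007,-0.236,0.01],"rot":[0,0,0],"grip":255},
    {"xyz":[-0.007,-0.236,0.025],"rot":[0,0,0],"grip":255}
  ]
}}

```text
clock: 11.1
tool_pos: [0.5591, 0.3692, 0.0913]
eef_rot: [1.0, 0.004, 0.0, -0.003]
contact_force: [0.9, 1.5, -5.9]
opening: 0.409
finger_force: 30.0
```

{"fn": "carry_out", "kwargs": {
  "plan": [
    {"xyz":[0,0,0.015],"rot":[0,0,0],"grip":255},
    {"xyz":[0,0,0.03],"rot":[0,0,0],"grip":255},
    {"xyz":[0,0,0.038],"rot":[0,0,0],"grip":255},
    {"xyz":[0,0,0.041],"rot":[0,0,0],"grip":255},
    {"xyz":[0,0,0.042],"rot":[0,0,0],"grip":255},
    {"xyz":[0,0,0.042],"rot":[0,0,0],"grip":255}
  ]
}}

```text
clock: 11.6
tool_pos: [0.5597, 0.3592, 0.0498]
eef_rot: [1.0, -0.001, -0.002, 0.002]
contact_force: [-4.1, -3.3, 2.2]
opening: 0.41
finger_force: 30.0
```

{"fn": "carry_out", "kwargs": {
  "plan": [
    {"xyz":[0,0,0],"rot":[0,0,0],"grip":0},
    {"xyz":[0,0,0],"rot":[0,0,0],"grip":0},
    {"xyz":[0,0,0],"rot":[0,0,0],"grip":0},
    {"xyz":[0,0,0],"rot":[0,0,0],"grip":0},
    {"xyz":[0,0,0],"rot":[0,0,0],"grip":0},
    {"xyz":[0,0,-0.02],"rot":[0,0,0],"grip":0},
    {"xyz":[0,0,-0.055],"rot":[0,0,0],"grip":0},
    {"xyz":[0,0,-0.09],"rot":[0,0,0],"grip":0}
  ]
}}

```text
clock: 12.27
tool_pos: [0.5604, 0.3607, 0.1394]
eef_rot: [1.0, -0.0, -0.001, 0.001]
contact_force: [-0.1, 0.4, 0.1]
opening: 0.984
finger_force: 0.0
```

{"fn": "carry_out", "kwargs": {
  "plan": [
    {"xyz":[0,0,-0.04],"rot":[0,0,0],"grip":0},
    {"xyz":[-0.022,0.193,-0.04],"rot":[0,0,0],"grip":0},
    {"xyz":[-0.022,0.193,-0.04],"rot":[0,0,0],"grip":0},
    {"xyz":[-0.022,0.193,-0.04],"rot":[0,0,0],"grip":0},
    {"xyz":[-0.022,0.193,-0.04],"rot":[0,0,0],"grip":0},
    {"xyz":[-0.022,0.193,-0.04],"rot":[0,0,0],"grip":0},
    {"xyz":[-0.022,0.193,-0.04],"rot":[0,0,0],"grip":0},
    {"xyz":[-0.022,0.193,-0.04],"rot":[0,0,0],"grip":0}
  ]
}}

```text
clock: 12.93
tool_pos: [0.5396, 0.1661, 0.18]
eef_rot: [1.0, -0.002, 0.0, 0.0]
contact_force: [-0.3, 0.9, 0.2]
opening: 1.004
finger_force: 0.0
```

{"fn": "carry_out", "kwargs": {
  "plan": [
    {"xyz":[-0.022,0.192,0],"rot":[0,0,0.227],"grip":0},
    {"xyz":[-0.022,0.192,0],"rot":[0,0,0.227],"grip":0},
    {"xyz":[-0.022,0.192,0],"rot":[0,0,0.227],"grip":0},
    {"xyz":[-0.022,0.192,0],"rot":[0,0,0.227],"grip":0},
    {"xyz":[-0.022,0.192,0],"rot":[0,0,0.227],"grip":0},
    {"xyz":[-0.022,0.192,0],"rot":[0,0,0.227],"grip":0},
    {"xyz":[-0.022,0.192,0],"rot":[0,0,0.227],"grip":0},
    {"xyz":[-0.022,0.192,0],"rot":[0,0,0.227],"grip":0}
  ]
}}

```text
clock: 13.6
tool_pos: [0.5182, -0.0213, 0.1796]
eef_rot: [0.994, -0.112, 0.0, -0.001]
contact_force: [-0.1, 0.8, -0.5]
opening: 1.003
finger_force: 0.0
```

```bash
python3 st.py 0.5174 -0.0243 0.058 -13; python3 - <<'E'
from h import *
T=tool(); im=r.snapshot('wrist')[:,:,::-1]; np.savez('T4.npz',M=T[0],t=T[1]); cv2.imwrite('pics/w4.png',im)
E
```

```text
13.6 [ 0.5182 -0.0213  0.1796] op 1.003 ff 0.0 F [-0.1  0.8 -0.5] q [-0.08  0.64  0.05  1.95 -0.06  0.55 -1.78]
go [-0.0002  0.0033  0.1216] [-0.002  -0.0008  0.0027]
```

View pics/w4.png

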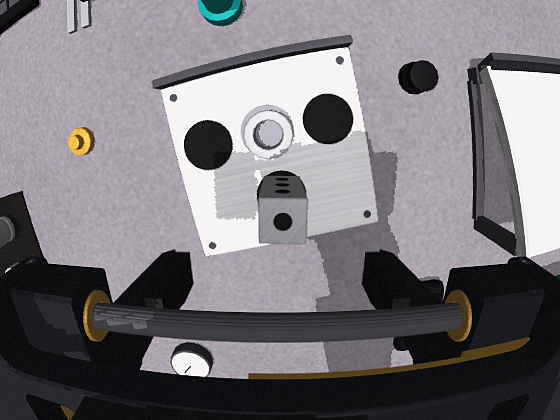

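{"fn": "carry_out", "kwargs": {
  "plan": [
    {"xyz":[0,0.003,0.035],"rot":[0,0,0],"grip":0},
    {"xyz":[0,0.003,0.07],"rot":[0,0,0],"grip":0},
    {"xyz":[0,0.003,0.1],"rot":[0,0,0],"grip":0},
    {"xyz":[0,0.003,0.123],"rot":[0,0,0],"grip":0},
    {"xyz":[0,0.003,0.123],"rot":[0,0,0],"grip":0},
    {"xyz":[0,0.003,0.123],"rot":[0,0,0],"grip":255},
    {"xyz":[0,0.003,0.123],"rot":[0,0,0],"grip":255},
    {"xyz":[0,0.003,0.123],"rot":[0,0,0],"grip":255}
  ],
  "squeeze": 30
}}

```text
clock: 14.32
tool_pos: [0.5178, -0.026, 0.0582]
eef_rot: [0.994, -0.113, 0.002, -0.0]
contact_force: [0.6, -0.4, 0.4]
opening: 0.796
finger_force: 0.0
```

{"fn": "carry_out", "kwargs": {
  "plan": [
    {"xyz":[0,0,0],"rot":[0,0,0],"grip":255},
    {"xyz":[0,0,0],"rot":[0,0,0],"grip":255},
    {"xyz":[0,0,0],"rot":[0,0,0],"grip":255},
    {"xyz":[0,0,0],"rot":[0,0,0],"grip":255},
    {"xyz":[0,0,0],"rot":[0,0,0],"grip":255},
    {"xyz":[0,0,0],"rot":[0,0,0],"grip":255},
    {"xyz":[0,0,0],"rot":[0,0,0],"grip":255},
    {"xyz":[0,0,-0.002],"rot":[0,0,0],"grip":255}
  ]
}}

```text
clock: 14.98
tool_pos: [0.516, -0.0266, 0.0582]
eef_rot: [0.994, -0.113, -0.001, 0.0]
contact_force: [0.0, 0.5, -5.7]
opening: 0.405
finger_force: 30.0
```

```bash
python3 st.py 0.411 0.3706 0.12 12
```

```text
14.98 [ 0.516  -0.0266  0.0582] op 0.405 ff 29.963271414388828 F [ 0.   0.5 -5.7] q [-0.05  0.85  0.02  2.02 -0.07  0.27 -1.76]
go [-0.1918 -0.3634 -0.0617] [ 0.      0.0011 -0.4364]
```

{"fn": "carry_out", "kwargs": {
  "plan": [
    {"xyz":[0,0,-0.03],"rot":[0,0,0],"grip":255},
    {"xyz":[-0.005,-0.01,-0.058],"rot":[0,0,0],"grip":255},
    {"xyz":[-0.018,-0.035,-0.058],"rot":[0,0,0],"grip":255},
    {"xyz":[-0.036,-0.068,-0.058],"rot":[0,0,0],"grip":255},
    {"xyz":[-0.054,-0.102,-0.058],"rot":[0,0,0],"grip":255},
    {"xyz":[-0.072,-0.136,-0.058],"rot":[0,0,0],"grip":255},
    {"xyz":[-0.09,-0.17,-0.058],"rot":[0,0,0],"grip":255},
    {"xyz":[-0.09,-0.17,-0.058],"rot":[0,0,0],"grip":255}
  ]
}}

```text
clock: 15.65
tool_pos: [0.4631, 0.1697, 0.1157]
eef_rot: [0.994, -0.106, -0.002, -0.003]
contact_force: [-0.2, 1.4, -5.8]
opening: 0.404
finger_force: 30.0
```

{"fn": "carry_out", "kwargs": {
  "plan": [
    {"xyz":[-0.015,-0.03,0],"rot":[0,0,-0.07],"grip":255},
    {"xyz":[-0.033,-0.063,0],"rot":[0,0,-0.15],"grip":255},
    {"xyz":[-0.051,-0.097,0],"rot":[0,0,-0.23],"grip":255},
    {"xyz":[-0.069,-0.13,0],"rot":[0,0,-0.3],"grip":255},
    {"xyz":[-0.085,-0.16,0],"rot":[0,0,-0.37],"grip":255},
    {"xyz":[-0.102,-0.193,0],"rot":[0,0,-0.436],"grip":255},
    {"xyz":[-0.102,-0.193,0],"rot":[0,0,-0.436],"grip":255},
    {"xyz":[-0.102,-0.193,0],"rot":[0,0,-0.436],"grip":255}
  ]
}}

```text
clock: 16.32
tool_pos: [0.4091, 0.3726, 0.1157]
eef_rot: [0.994, 0.107, -0.001, -0.0]
contact_force: [0.5, -1.0, -4.9]
opening: 0.407
finger_force: 30.0
```

{"fn": "carry_out", "kwargs": {
  "plan": [
    {"xyz":[0,0,0.02],"rot":[0,0,0],"grip":255},
    {"xyz":[0,0,0.045],"rot":[0,0,0],"grip":255},
    {"xyz":[0,0,0.058],"rot":[0,0,0],"grip":255},
    {"xyz":[0,0,0.063],"rot":[0,0,0],"grip":255},
    {"xyz":[0,0,0.066],"rot":[0,0,0],"grip":255},
    {"xyz":[0,0,0.067],"rot":[0,0,0],"grip":255},
    {"xyz":[0,0,0.067],"rot":[0,0,0],"grip":255},
    {"xyz":[0,0,0.067],"rot":[0,0,0],"grip":255}
  ]
}}

```text
clock: 16.98
tool_pos: [0.4121, 0.3703, 0.0502]
eef_rot: [0.995, 0.104, 0.001, -0.0]
contact_force: [-0.2, -0.2, -4.8]
opening: 0.406
finger_force: 30.0
```

{"fn": "carry_out", "kwargs": {
  "plan": [
    {"xyz":[0,0,0.001],"rot":[0,0,0],"grip":255},
    {"xyz":[0,0,0.001],"rot":[0,0,0],"grip":255},
    {"xyz":[0,0,0.001],"rot":[0,0,0],"grip":255}
  ]
}}

```text
clock: 17.23
tool_pos: [0.4122, 0.3707, 0.05]
eef_rot: [0.995, 0.104, 0.001, -0.001]
contact_force: [-0.7, -1.4, 5.6]
opening: 0.405
finger_force: 30.0
```

```bash
python3 st.py 0.579 -0.0255 0.18
```

```text
17.23 [0.4122 0.3707 0.05  ] op 0.405 ff 29.960120613395702 F [-0.7 -1.4  5.6] q [-0.84  0.89  0.05  1.92 -0.11  0.33 -2.07]
go [ 0.0815  0.422  -0.1303] [-0.0012 -0.0022  0.2085]
```

{"fn": "carry_out", "kwargs": {
  "plan": [
    {"xyz":[0,0,0],"rot":[0,0,0],"grip":0},
    {"xyz":[0,0,0],"rot":[0,0,0],"grip":0},
    {"xyz":[0,0,0],"rot":[0,0,0],"grip":0},
    {"xyz":[0,0,0],"rot":[0,0,0],"grip":0},
    {"xyz":[0,0,0],"rot":[0,0,0],"grip":0},
    {"xyz":[0,0,-0.02],"rot":[0,0,0],"grip":0},
    {"xyz":[0,0,-0.055],"rot":[0,0,0],"grip":0},
    {"xyz":[0,0,-0.09],"rot":[0,0,0],"grip":0}
  ]
}}

```text
clock: 17.9
tool_pos: [0.4104, 0.3695, 0.1386]
eef_rot: [0.995, 0.104, -0.001, 0.001]
contact_force: [1.0, 0.5, -0.5]
opening: 0.987
finger_force: 0.0
```

{"fn": "carry_out", "kwargs": {
  "plan": [
    {"xyz":[0,0,-0.04],"rot":[0,0,0],"grip":0},
    {"xyz":[0.041,0.211,-0.04],"rot":[0,0,0],"grip":0},
    {"xyz":[0.041,0.211,-0.04],"rot":[0,0,0],"grip":0},
    {"xyz":[0.041,0.211,-0.04],"rot":[0,0,0],"grip":0},
    {"xyz":[0.041,0.211,-0.04],"rot":[0,0,0],"grip":0},
    {"xyz":[0.041,0.211,-0.04],"rot":[0,0,0],"grip":0},
    {"xyz":[0.041,0.211,-0.04],"rot":[0,0,0],"grip":0},
    {"xyz":[0.041,0.211,-0.04],"rot":[0,0,0],"grip":0}
  ]
}}

```text
clock: 18.57
tool_pos: [0.4965, 0.1679, 0.1787]
eef_rot: [0.995, 0.1, 0.0, 0.001]
contact_force: [0.0, 0.4, -0.5]
opening: 0.995
finger_force: 0.0
```

{"fn": "carry_out", "kwargs": {
  "plan": [
    {"xyz":[0.041,0.211,0],"rot":[0,0,0.209],"grip":0},
    {"xyz":[0.041,0.211,0],"rot":[0,0,0.209],"grip":0},
    {"xyz":[0.041,0.211,0],"rot":[0,0,0.209],"grip":0},
    {"xyz":[0.041,0.211,0],"rot":[0,0,0.209],"grip":0},
    {"xyz":[0.041,0.211,0],"rot":[0,0,0.209],"grip":0},
    {"xyz":[0.041,0.211,0],"rot":[0,0,0.209],"grip":0},
    {"xyz":[0.041,0.211,0],"rot":[0,0,0.209],"grip":0},
    {"xyz":[0.041,0.211,0],"rot":[0,0,0.209],"grip":0}
  ]
}}

```text
clock: 19.23
tool_pos: [0.5785, -0.0229, 0.1783]
eef_rot: [1.0, 0.001, -0.0, -0.001]
contact_force: [-0.2, 0.4, -0.1]
opening: 0.998
finger_force: 0.0
```

```bash
python3 st.py 0.580 -0.0255 0.03; python3 - <<'E'
from h import *
T=tool(); im=r.snapshot('wrist')[:,:,::-1]; np.savez('T5.npz',M=T[0],t=T[1]); cv2.imwrite('pics/w5full.png',im)
b=r.snapshot('side')[:,:,::-1]
x=cv2.resize(im[70:270,180:480],(800,533)); cv2.imwrite('pics/w5.png',im)
cv2.imwrite('pics/s2.png',cv2.resize(b[140:390,100:400],(720,600)))
E
```

```text
19.23 [ 0.5785 -0.0229  0.1783] op 0.998 ff 0.0 F [-0.2  0.4 -0.1] q [-0.07  0.71  0.05  1.77 -0.05  0.66 -1.56]
go [0.0016 0.0029 0.1483] [-0.002   0.0008  0.002 ]
```

View pics/w5.png

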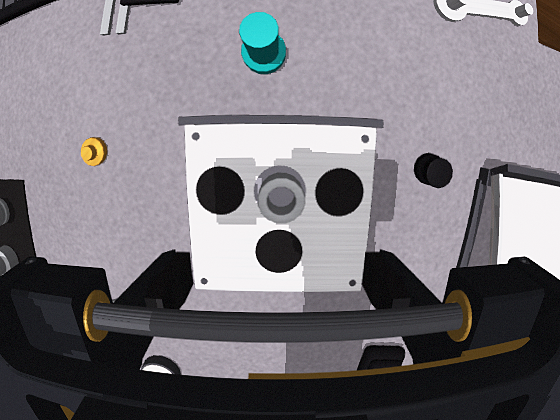

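View pics/s2.png

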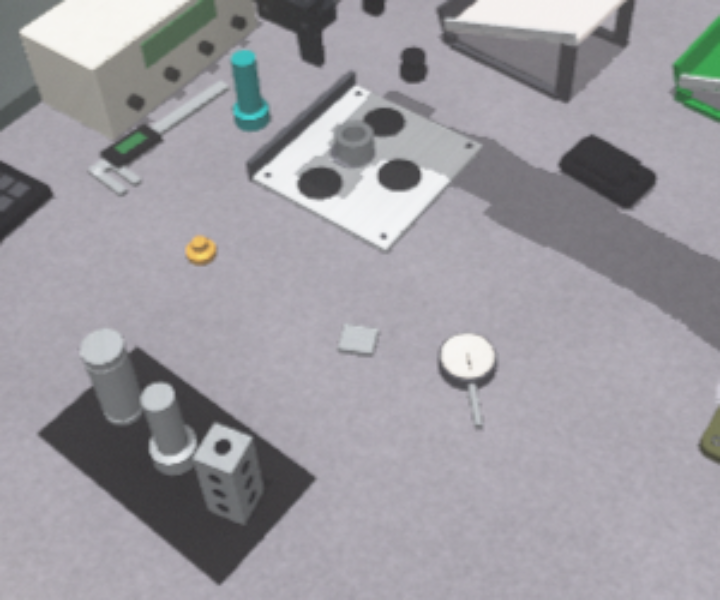

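```bash
python3 - <<'E'
from h import *
z=np.load('T5.npz'); T=(z['M'],z['t'])
for p in((220,190,.01),(339,192,.01),(279,250.5,.01),(281.5,198,.04)): print(p,wpx2w(*p,T).round(4))
print('slide low L inner/ stop corner',wpx2w(481,166,.051,T))
print(tool()[1])
E
```

```text
(220, 190, 0.01) [0.5813 0.0345 0.01  ]
(339, 192, 0.01) [ 0.5796 -0.0846  0.01  ]
(279, 250.5, 0.01) [ 0.5163 -0.0247  0.01  ]
(281.5, 198, 0.04) [ 0.5808 -0.0266  0.04  ]
slide low L inner/ stop corner [ 0.61807364 -0.22034849  0.051     ]
[ 0.57817837 -0.02162244  0.17837753]
```

{"fn": "carry_out", "kwargs": {
  "plan": [
    {"xyz":[0.0015,0.003,0.04],"rot":[0,0,0],"grip":0},
    {"xyz":[0.0015,0.003,0.08],"rot":[0,0,0],"grip":0},
    {"xyz":[0.0015,0.003,0.115],"rot":[0,0,0],"grip":0},
    {"xyz":[0.0015,0.003,0.14],"rot":[0,0,0],"grip":0},
    {"xyz":[0.0015,0.003,0.155],"rot":[0,0,0],"grip":0},
    {"xyz":[0.0015,0.003,0.164],"rot":[0,0,0],"grip":0},
    {"xyz":[0.0015,0.003,0.164],"rot":[0,0,0],"grip":0},
    {"xyz":[0.0015,0.003,0.164],"rot":[0,0,0],"grip":0}
  ]
}}

```text
clock: 20.0
tool_pos: [0.5805, -0.027, 0.015]
eef_rot: [1.0, 0.001, 0.0, -0.0]
contact_force: [0.4, -0.3, 0.4]
opening: 0.999
finger_force: 0.0
```

{"fn": "carry_out", "kwargs": {
  "plan": [
    {"xyz":[0,0,0],"rot":[0,0,0],"grip":255},
    {"xyz":[0,0,0],"rot":[0,0,0],"grip":255},
    {"xyz":[0,0,0],"rot":[0,0,0],"grip":255},
    {"xyz":[0,0,0],"rot":[0,0,0],"grip":255},
    {"xyz":[0,0,0],"rot":[0,0,0],"grip":255},
    {"xyz":[0,0,0],"rot":[0,0,0],"grip":255},
    {"xyz":[0,0,0],"rot":[0,0,0],"grip":255},
    {"xyz":[0,0,0],"rot":[0,0,0],"grip":255}
  ],
  "squeeze": 20
}}

```text
clock: 20.67
tool_pos: [0.5805, -0.0281, 0.0148]
eef_rot: [1.0, 0.0, 0.0, -0.0]
contact_force: [-0.7, 0.9, 2.7]
opening: 0.485
finger_force: 20.0
```

{"fn": "carry_out", "kwargs": {
  "plan": [
    {"xyz":[0,0,0],"rot":[0,0,0],"grip":255},
    {"xyz":[0,0,0],"rot":[0,0,0],"grip":255},
    {"xyz":[0,0,-0.005],"rot":[0,0,0],"grip":255},
    {"xyz":[0,0,-0.03],"rot":[0,0,0],"grip":255},
    {"xyz":[0,0,-0.065],"rot":[0,0,0],"grip":255},
    {"xyz":[0,0,-0.1],"rot":[0,0,0],"grip":255},
    {"xyz":[0,0,-0.13],"rot":[0,0,0],"grip":255},
    {"xyz":[0,0,-0.15],"rot":[0,0,0],"grip":255}
  ]
}}

```text
clock: 21.33
tool_pos: [0.5811, -0.0295, 0.1676]
eef_rot: [1.0, -0.001, 0.002, 0.0]
contact_force: [-0.3, -0.7, -1.1]
opening: 0.487
finger_force: 20.0
```

```bash
python3 st.py 0.4 -0.31 0.25; python3 - <<'E'
from h import *
T=tool(); im=r.snapshot('wrist')[:,:,::-1]; np.savez('T6.npz',M=T[0],t=T[1]); cv2.imwrite('pics/w6.png',im)
E
```

```text
21.33 [ 0.5811 -0.0295  0.1676] op 0.487 ff 19.99930048492388 F [-0.3 -0.7 -1.1] q [-0.06  0.72  0.05  1.78 -0.05  0.64 -1.55]
go [-0.1806  0.2808 -0.0827] [ 0.0009 -0.0031 -0.0011]
```

```bash
cat > sl.py <<'E'
from h import *
import sys
gap=float(sys.argv[1]); xs=-0.05
B=R.from_euler('z',-2.7,degrees=True).as_matrix()@R.from_euler('y',20,degrees=True).as_matrix()
c=np.array([.512,-.320,.06]); tgt=c+B@[xs,0,.005+gap]; Rm=B@np.diag([1,-1,-1.])
a=[tool() for _ in range(1)][0]; s=r.get_state(); print(round(s['clock'],2),a[1].round(4),'local',(B.T@(a[1]-c)).round(4),'F',s['contact_force'],'Fn',B[:,2]@s['contact_force'])
print('tgt',tgt,'go',*go(tgt,Rm))
E
python3 sl.py 0.06
```

```text
21.38 [ 0.5831 -0.0296  0.1705] local [0.0161 0.2934 0.1234] F [0.02366381 0.76502715 0.74690459] Fn 0.697619622641064
tgt [ 0.48727416 -0.31883396  0.13818103] go [-0.0957  0.2893  0.0317] [ 0.0088 -0.3575  0.0453]
```

{"fn": "carry_out", "kwargs": {
  "plan": [
    {"xyz":[-0.01,0.02,-0.005],"rot":[0,0,0],"grip":255},
    {"xyz":[-0.02,0.055,-0.01],"rot":[0.001,-0.05,0.007],"grip":255},
    {"xyz":[-0.032,0.09,-0.01],"rot":[0.002,-0.11,0.014],"grip":255},
    {"xyz":[-0.045,0.13,-0.01],"rot":[0.003,-0.17,0.021],"grip":255},
    {"xyz":[-0.058,0.17,-0.01],"rot":[0.004,-0.23,0.028],"grip":255},
    {"xyz":[-0.07,0.21,-0.01],"rot":[0.005,-0.29,0.036],"grip":255},
    {"xyz":[-0.083,0.25,-0.01],"rot":[0.006,-0.353,0.047],"grip":255},
    {"xyz":[-0.095,0.29,-0.01],"rot":[0.008,-0.353,0.047],"grip":255}
  ]
}}

```text
clock: 22.05
tool_pos: [0.4861, -0.3184, 0.1728]
eef_rot: [0.984, -0.023, -0.177, -0.004]
contact_force: [2.0, 0.3, -0.7]
opening: 0.488
finger_force: 20.0
```

```bash
python3 - <<'E'
from h import *
for _ in range(2): im=r.snapshot('scene')
cv2.imwrite('pics/sc2.png',im[:,:,::-1]); T=tool(); cv2.imwrite('pics/w7.png',r.snapshot('wrist')[:,:,::-1]); np.savez('T7.npz',M=T[0],t=T[1])
E
python3 sl.py 0.04
```

```text
22.2 [ 0.4824 -0.3226  0.174 ] local [-0.0666 -0.004   0.097 ] F [-0.02624905  0.76394641 -1.74614356] Fn -1.6621141702696252
tgt [ 0.48044135 -0.31851173  0.11938718] go [ 0.017  -0.0043  0.0519] [ 0.0013  0.0067 -0.0098]
```

View pics/w7.png

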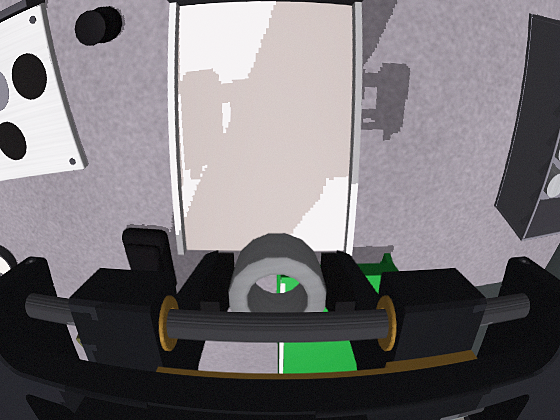

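```bash
python3 - <<'E'
from h import *
z=np.load('T7.npz'); T=(z['M'],z['t']); print(T[1])
a=wpx2w(186,249,.094,T); b=wpx2w(348,251,.094,T); print(a,b,(a+b)/2,np.linalg.norm(a-b))
for yy,zz in((5,.035),(100,.06)): print(wpx2w(181,yy,zz,T),wpx2w(353,yy,zz,T))
c=cv2.imread('pics/w7.png')
E
```

```text
[ 0.48023489 -0.32755727  0.17416619]
[ 0.42293745 -0.24930107  0.094     ] [ 0.41198079 -0.38338744  0.094     ] [ 0.41745912 -0.31634425  0.094     ] 0.13453327412001795
[ 0.60606049 -0.2660244   0.035     ] [ 0.59697896 -0.39123376  0.035     ]
[ 0.53706811 -0.26232102  0.06      ] [ 0.52843028 -0.38647736  0.06      ]
```

```bash
sed -i 's/-2.7,deg/-4.0,deg/; s/\[.512,-.320,.06\]/[.511,-.322,.06]/' sl.py
sed -i 's/^def go.*/def tool_avg(n=10):\n    A=[]\n    for _ in range(n): r.snapshot("side"); A.append(tool())\n    return R.from_matrix([a[0] for a in A]).mean().as_matrix(),np.mean([a[1] for a in A],0)\n&/; s/M,t=tool(); return np.round/M,t=tool_avg(8); return np.round/' h.py
python3 sl.py 0.015
```

```text
22.2 [ 0.4824 -0.3226  0.174 ] local [-0.0657 -0.0026  0.0973] F [-0.02624905  0.76394641 -1.74614356] Fn -1.6680203800636926
tgt [ 0.47095356 -0.31919968  0.09589486] go [0.0132 0.0038 0.0787] [0.0074 0.0041 0.0221]
```

{"fn": "carry_out", "kwargs": {
  "plan": [
    {"xyz":[0.013,0.004,0.02],"rot":[0.005,0.003,0.022],"grip":255},
    {"xyz":[0.013,0.004,0.045],"rot":[0.005,0.003,0.022],"grip":255},
    {"xyz":[0.013,0.004,0.065],"rot":[0.005,0.003,0.022],"grip":255},
    {"xyz":[0.013,0.004,0.076],"rot":[0.005,0.003,0.022],"grip":255},
    {"xyz":[0.013,0.004,0.079],"rot":[0.005,0.003,0.022],"grip":255},
    {"xyz":[0.013,0.004,0.079],"rot":[0.005,0.003,0.022],"grip":255}
  ]
}}

```text
clock: 23.1
tool_pos: [0.4701, -0.32, 0.0956]
eef_rot: [0.984, -0.034, -0.175, -0.005]
contact_force: [-0.1, -0.3, -1.0]
opening: 0.488
finger_force: 20.0
```

```bash
python3 sl.py 0.0
```

```text
23.1 [ 0.4701 -0.32    0.0956] local [-0.0506 -0.0009  0.0194] F [-0.12322843 -0.26596465 -1.01986806] Fn -0.9940610101250893
tgt [ 0.46583576 -0.31884181  0.08179947] go [-0.0001 -0.0016  0.0159] [ 0.0038 -0.0008 -0.0011]
```

{"fn": "carry_out", "kwargs": {
  "plan": [
    {"xyz":[0,0,0.006],"rot":[0,0,0],"grip":255},
    {"xyz":[0,0,0.01],"rot":[0,0,0],"grip":255},
    {"xyz":[0,0,0.012],"rot":[0,0,0],"grip":255},
    {"xyz":[0,0,0.012],"rot":[0,0,0],"grip":255},
    {"xyz":[0,0,0.012],"rot":[0,0,0],"grip":255}
  ]
}}

```text
clock: 23.92
tool_pos: [0.4661, -0.3203, 0.0845]
eef_rot: [0.984, -0.035, -0.174, -0.005]
contact_force: [0.4, -0.6, -1.6]
opening: 0.485
finger_force: 20.0
```

{"fn": "carry_out", "kwargs": {
  "plan": [
    {"xyz":[0,0,0.0015],"rot":[0,0,0],"grip":255},
    {"xyz":[0,0,0.0015],"rot":[0,0,0],"grip":255},
    {"xyz":[0,0,0.0015],"rot":[0,0,0],"grip":255}
  ]
}}

```text
clock: 24.17
tool_pos: [0.4658, -0.3203, 0.0833]
eef_rot: [0.984, -0.035, -0.174, -0.004]
contact_force: [-0.4, 0.3, -1.8]
opening: 0.489
finger_force: 20.0
```

{"fn": "carry_out", "kwargs": {
  "plan": [
    {"xyz":[0,0,0.0015],"rot":[0,0,0],"grip":255},
    {"xyz":[0,0,0.0015],"rot":[0,0,0],"grip":255},
    {"xyz":[0,0,0.0015],"rot":[0,0,0],"grip":255}
  ]
}}

```text
clock: 24.42
tool_pos: [0.4653, -0.3203, 0.0819]
eef_rot: [0.984, -0.035, -0.174, -0.004]
contact_force: [0.1, -0.1, -1.8]
opening: 0.488
finger_force: 20.0
```

{"fn": "carry_out", "kwargs": {
  "plan": [
    {"xyz":[0,0,0.001],"rot":[0,0,0],"grip":255},
    {"xyz":[0,0,0.001],"rot":[0,0,0],"grip":255},
    {"xyz":[0,0,0.001],"rot":[0,0,0],"grip":255}
  ]
}}

```text
clock: 24.67
tool_pos: [0.4653, -0.3203, 0.0817]
eef_rot: [0.984, -0.035, -0.174, -0.004]
contact_force: [0.6, 0.8, 5.4]
opening: 0.488
finger_force: 20.0
```

{"fn": "carry_out", "kwargs": {
  "plan": [
    {"xyz":[0,0,0],"rot":[0,0,0],"grip":70},
    {"xyz":[0,0,0],"rot":[0,0,0],"grip":70},
    {"xyz":[0,0,0],"rot":[0,0,0],"grip":70},
    {"xyz":[0,0,0],"rot":[0,0,0],"grip":70},
    {"xyz":[0,0,0],"rot":[0,0,0],"grip":70},
    {"xyz":[0,0,0],"rot":[0,0,0],"grip":70},
    {"xyz":[0,0,0],"rot":[0,0,0],"grip":70},
    {"xyz":[0,0,0],"rot":[0,0,0],"grip":70}
  ]
}}

```text
clock: 25.33
tool_pos: [0.4649, -0.3203, 0.0809]
eef_rot: [0.984, -0.035, -0.174, -0.004]
contact_force: [0.0, -0.2, 0.1]
opening: 0.724
finger_force: 0.0
```

{"fn": "carry_out", "kwargs": {
  "plan": [
    {"xyz":[0,0,-0.03],"rot":[0,0,0],"grip":70},
    {"xyz":[0,0,-0.07],"rot":[0,0,0],"grip":70},
    {"xyz":[0,0,-0.1],"rot":[0,0,0],"grip":0},
    {"xyz":[0,0,-0.11],"rot":[0,0,0],"grip":0},
    {"xyz":[0,0,-0.11],"rot":[0,0,0],"grip":0},
    {"xyz":[0,0,-0.11],"rot":[0,0,0],"grip":0}
  ]
}}

```text
clock: 25.83
tool_pos: [0.5021, -0.3223, 0.1838]
eef_rot: [0.984, -0.035, -0.174, -0.005]
contact_force: [-1.1, -0.7, -0.7]
opening: 0.988
finger_force: 0.0
```

```bash
python3 - <<'E'
from h import *
T=tool(); a=r.snapshot('wrist')[:,:,::-1]; s=r.snapshot('scene')[:,:,::-1]
np.savez('T8.npz',M=T[0],t=T[1]); cv2.imwrite('pics/w8.png',a);cv2.imwrite('pics/sc8.png',s)
cv2.imwrite('pics/v8.png',np.hstack([cv2.resize(a[0:300,150:390],(400,500)),cv2.resize(s[160:260,95:215],(400,333),interpolation=2)if 0 else cv2.resize(s[160:285,95:195],(400,500),interpolation=2)]))
E
python3 st.py 0.561 0.361 0.18
```

```text
25.93 [ 0.5009 -0.322   0.1826] op 1.0 ff 0.0 F [-0.7 -0.  -0.2] q [ 0.37  0.87  0.11  1.4   0.05  1.2  -1.21]
go [ 0.011  -0.6858 -0.0024] [-0.0099  0.3522 -0.07  ]
```

View pics/v8.png

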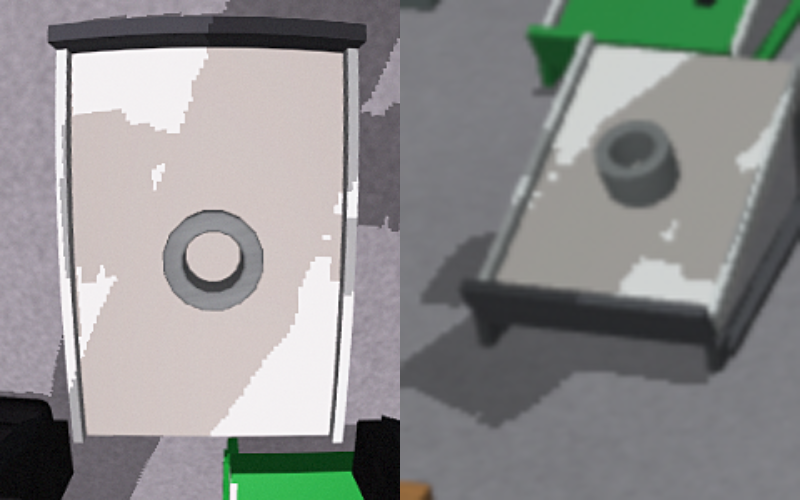

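```bash
cat > rg.py <<'E'
from h import *
B=R.from_euler('z',-4,degrees=True).as_matrix()@R.from_euler('y',20,degrees=True).as_matrix(); c=np.array([.511,-.322,.06])
def ringloc(im,T):
    g=cv2.cvtColor(im[0:270,190:360],cv2.COLOR_BGR2GRAY)
    H=cv2.HoughCircles(cv2.medianBlur(g,3),cv2.HOUGH_GRADIENT,1,30,param1=100,param2=15,minRadius=20,maxRadius=40)
    if H is None: return None
    out=[]
    for u,v,rad in H[0][:3]:
        u+=190
        P0=wpx2w(u,v,0.5,T);P1=wpx2w(u,v,0.0,T); a=B.T@(P0-c); b=B.T@(P1-c); t=(.03-a[2])/(b[2]-a[2]); out.append(np.r_[u,v,rad,(a+t*(b-a))[:2]*1000].round(1))
    return out
if __name__=='__main__':
    z=np.load('T8.npz'); print('before',ringloc(cv2.imread('pics/w8.png'),(z['M'],z['t'])))
    T=tool(); im=r.snapshot('wrist')[:,:,::-1].copy(); cv2.imwrite('pics/w9.png',im); print(r.get_state()['clock'],ringloc(im,T))
E
python3 rg.py
```

```text
before [array([278.5, 155.5,  30.7,  -3.3,  -2.3])]
26.3833 [array([277.5,  89.5,  31.8,  43.6,  -1.8]), array([243.5,  57.5,  20.7,  66.9,  21.7])]
```

```bash
python3 - <<'E'
from rg import *
for k in range(12):
    T=tool(); im=r.snapshot('wrist')[:,:,::-1].copy()
    if k>=6 and k%2: print(r.get_state()['clock'],ringloc(im,T))
cv2.imwrite('pics/w10.png',im)
E
python3 st.py 0.561 0.361 0.18
```

```text
26.7833 [array([276.5,  50.5,  31.1,  71.8,  -1.1])]
26.8833 [array([277.5,  49.5,  30.8,  72.6,  -1.8])]
26.9833 [array([276.5,  49.5,  30.8,  72.6,  -1.2])]
26.98 [ 0.5026 -0.3226  0.1844] op 1.003 ff 0.0 F [0.1 0.5 0.7] q [ 0.37  0.87  0.11  1.4   0.05  1.2  -1.21]
go [ 0.0105 -0.686  -0.0017] [-0.009   0.3499 -0.0698]
```

{"fn": "carry_out", "kwargs": {
  "plan": [
    {"xyz":[0,-0.03,-0.02],"rot":[-0.001,0.05,-0.01],"grip":0},
    {"xyz":[0.003,-0.32,-0.02],"rot":[-0.009,0.35,-0.07],"grip":0},
    {"xyz":[0.003,-0.32,-0.02],"rot":[-0.009,0.35,-0.07],"grip":0},
    {"xyz":[0.003,-0.32,-0.02],"rot":[-0.009,0.35,-0.07],"grip":0},
    {"xyz":[0.003,-0.32,-0.02],"rot":[-0.009,0.35,-0.07],"grip":0},
    {"xyz":[0.003,-0.32,-0.02],"rot":[-0.009,0.35,-0.07],"grip":0},
    {"xyz":[0.003,-0.32,-0.02],"rot":[-0.009,0.35,-0.07],"grip":0},
    {"xyz":[0.003,-0.32,-0.02],"rot":[-0.009,0.35,-0.07],"grip":0}
  ]
}}

```text
clock: 28.05
tool_pos: [0.5342, -0.0067, 0.2015]
eef_rot: [1.0, -0.0, 0.0, -0.0]
contact_force: [-0.4, 0.1, -0.5]
opening: 1.0
finger_force: 0.0
```

```bash
python3 st.py 0.561 0.361 0.18
```

```text
28.05 [ 0.5342 -0.0067  0.2015] op 1.0 ff 0.0 F [-0.4  0.1 -0.5] q [-0.11  0.62  0.05  1.89 -0.05  0.63 -1.59]
go [ 0.028  -0.3663  0.0217] [-0.0015 -0.0004  0.0042]
```

{"fn": "carry_out", "kwargs": {
  "plan": [
    {"xyz":[0.014,-0.18,0.01],"rot":[0,0,0.003],"grip":0},
    {"xyz":[0.014,-0.18,0.01],"rot":[0,0,0.003],"grip":0},
    {"xyz":[0.014,-0.18,0.01],"rot":[0,0,0.003],"grip":0},
    {"xyz":[0.014,-0.18,0.01],"rot":[0,0,0.003],"grip":0},
    {"xyz":[0.028,-0.32,0.022],"rot":[0,0,0.003],"grip":0},
    {"xyz":[0.028,-0.32,0.022],"rot":[0,0,0.003],"grip":0},
    {"xyz":[0.028,-0.32,0.022],"rot":[0,0,0.003],"grip":0},
    {"xyz":[0.028,-0.32,0.022],"rot":[0,0,0.003],"grip":0}
  ]
}}

```text
clock: 29.12
tool_pos: [0.5624, 0.3146, 0.1787]
eef_rot: [1.0, -0.001, 0.0, -0.001]
contact_force: [0.9, 0.1, -0.4]
opening: 1.002
finger_force: 0.0
```

{"fn": "carry_out", "kwargs": {
  "plan": [
    {"xyz":[0,-0.035,0],"rot":[0,0,0],"grip":0},
    {"xyz":[0,-0.046,0],"rot":[0,0,0],"grip":0},
    {"xyz":[0,-0.046,0],"rot":[0,0,0],"grip":0},
    {"xyz":[0,-0.046,0],"rot":[0,0,0],"grip":0}
  ]
}}

```text
clock: 29.45
tool_pos: [0.5629, 0.3555, 0.1788]
eef_rot: [1.0, -0.002, -0.0, 0.001]
contact_force: [0.2, -0.5, -0.1]
opening: 1.002
finger_force: 0.0
```

```bash
python3 st.py 0.561 0.361 0.05; python3 - <<'E'
from h import *
M,t=tool_avg(4); im=r.snapshot('wrist')[:,:,::-1].copy(); cv2.imwrite('pics/w11.png',im)
p=ww2px([[.561,.361,.103],[.486,.366,.098],[.411,.3706,.093]],(M,t)); print(p)
g=cv2.medianBlur(cv2.cvtColor(im,cv2.COLOR_BGR2GRAY),3)
H=cv2.HoughCircles(g,cv2.HOUGH_GRADIENT,1,20,param1=100,param2=14,minRadius=16,maxRadius=34)
for u,v,q in H[0][:12]:
    if 80<u<480 and v<330: print(round(u),round(v),round(q),wpx2w(u,v,.103,(M,t)).round(4))
E
```

```text
29.45 [0.5629 0.3555 0.1788] op 1.002 ff 0.0 F [ 0.2 -0.5 -0.1] q [-0.7   0.82  0.13  1.5  -0.12  0.84 -2.1 ]
go [-0.0022 -0.0063  0.1292] [ 0.0015 -0.0003 -0.006 ]
[[271.75689557 224.44006474]
 [266.63299775 308.10200718]
 [263.49270769 368.28146475]]
276 226 25 [0.5594 0.3583 0.103 ]
84 246 21 [0.5412 0.5204 0.103 ]
276 198 20 [0.5803 0.3575 0.103 ]
268 274 23 [0.5213 0.3646 0.103 ]
266 312 19 [0.485  0.3668 0.103 ]
106 322 23 [0.4642 0.5172 0.103 ]
120 200 32 [0.5806 0.4775 0.103 ]
174 282 31 [0.5123 0.4396 0.103 ]
442 318 27 [0.4681 0.2071 0.103 ]
```

{"fn": "carry_out", "kwargs": {
  "plan": [
    {"xyz":[-0.003,-0.005,0.035],"rot":[0,0,0],"grip":0},
    {"xyz":[-0.003,-0.005,0.07],"rot":[0,0,0],"grip":0},
    {"xyz":[-0.003,-0.005,0.1],"rot":[0,0,0],"grip":0},
    {"xyz":[-0.003,-0.005,0.12],"rot":[0,0,0],"grip":0},
    {"xyz":[-0.003,-0.005,0.128],"rot":[0,0,0],"grip":0},
    {"xyz":[-0.003,-0.005,0.128],"rot":[0,0,0],"grip":0},
    {"xyz":[-0.003,-0.005,0.128],"rot":[0,0,0],"grip":255},
    {"xyz":[-0.003,-0.005,0.128],"rot":[0,0,0],"grip":255}
  ],
  "squeeze": 30
}}

```text
clock: 30.77
tool_pos: [0.5606, 0.3632, 0.0528]
eef_rot: [1.0, -0.001, 0.001, -0.001]
contact_force: [-0.3, -0.2, -0.0]
opening: 0.868
finger_force: 0.0
```

{"fn": "carry_out", "kwargs": {
  "plan": [
    {"xyz":[0,0,0],"rot":[0,0,0],"grip":255},
    {"xyz":[0,0,0],"rot":[0,0,0],"grip":255},
    {"xyz":[0,0,0],"rot":[0,0,0],"grip":255},
    {"xyz":[0,0,0],"rot":[0,0,0],"grip":255},
    {"xyz":[0,0,0],"rot":[0,0,0],"grip":255},
    {"xyz":[0,0,0],"rot":[0,0,0],"grip":255},
    {"xyz":[0,0,0],"rot":[0,0,0],"grip":255},
    {"xyz":[0,0,0],"rot":[0,0,0],"grip":255}
  ]
}}

```text
clock: 31.43
tool_pos: [0.5596, 0.3612, 0.0512]
eef_rot: [1.0, -0.002, -0.0, 0.001]
contact_force: [0.2, -3.3, 5.0]
opening: 0.41
finger_force: 29.7
```

```bash
python3 st.py 0.5782 -0.0847 0.058
```

```text
31.43 [0.5596 0.3612 0.0512] op 0.41 ff 29.73381828745005 F [ 0.2 -3.3  5. ] q [-0.69  0.99  0.1   1.56 -0.14  0.61 -2.1 ]
go [ 0.0201  0.4458 -0.0059] [ 0.0019  0.     -0.0036]
```

{"fn": "carry_out", "kwargs": {
  "plan": [
    {"xyz":[0,0,-0.03],"rot":[0,0,0],"grip":255},
    {"xyz":[0,0.01,-0.062],"rot":[0,0,0],"grip":255},
    {"xyz":[0.002,0.04,-0.067],"rot":[0,0,0],"grip":255},
    {"xyz":[0.004,0.08,-0.067],"rot":[0,0,0],"grip":255},
    {"xyz":[0.006,0.12,-0.067],"rot":[0,0,0],"grip":255},
    {"xyz":[0.008,0.16,-0.067],"rot":[0,0,0],"grip":255},
    {"xyz":[0.009,0.195,-0.067],"rot":[0,0,0],"grip":255},
    {"xyz":[0.009,0.21,-0.067],"rot":[0,0,0],"grip":255}
  ]
}}

```text
clock: 32.5
tool_pos: [0.5673, 0.1457, 0.117]
eef_rot: [1.0, -0.005, -0.001, 0.002]
contact_force: [-0.3, -0.7, -5.3]
opening: 0.405
finger_force: 29.7
```

{"fn": "carry_out", "kwargs": {
  "plan": [
    {"xyz":[0.001,0.03,0],"rot":[0,0,0],"grip":255},
    {"xyz":[0.003,0.07,0],"rot":[0,0,0],"grip":255},
    {"xyz":[0.005,0.11,0],"rot":[0,0,0],"grip":255},
    {"xyz":[0.007,0.15,0],"rot":[0,0,0],"grip":255},
    {"xyz":[0.008,0.19,0],"rot":[0,0,0],"grip":255},
    {"xyz":[0.009,0.22,0],"rot":[0,0,0],"grip":255},
    {"xyz":[0.01,0.236,0],"rot":[0,0,0],"grip":255},
    {"xyz":[0.01,0.236,0.01],"rot":[0,0,0],"grip":255}
  ]
}}

```text
clock: 33.17
tool_pos: [0.5782, -0.0898, 0.1085]
eef_rot: [1.0, -0.005, 0.002, 0.002]
contact_force: [0.8, -0.9, -6.1]
opening: 0.41
finger_force: 29.7
```

```bash
python3 st.py 0.5782 -0.0847 0.058
```

```text
33.17 [ 0.5782 -0.0898  0.1085] op 0.41 ff 29.69189222939349 F [ 0.8 -0.9 -6.1] q [ 0.07  0.81  0.    1.8   0.    0.52 -1.51]
go [0.0014 0.0028 0.0491] [-0.0016  0.001  -0.0017]
```

{"fn": "carry_out", "kwargs": {
  "plan": [
    {"xyz":[0.001,0.002,0.015],"rot":[0,0,0],"grip":255},
    {"xyz":[0.001,0.002,0.03],"rot":[0,0,0],"grip":255},
    {"xyz":[0.001,0.002,0.042],"rot":[0,0,0],"grip":255},
    {"xyz":[0.001,0.002,0.047],"rot":[0,0,0],"grip":255},
    {"xyz":[0.001,0.002,0.049],"rot":[0,0,0],"grip":255},
    {"xyz":[0.001,0.002,0.049],"rot":[0,0,0],"grip":255},
    {"xyz":[0.001,0.002,0.049],"rot":[0,0,0],"grip":255}
  ]
}}

```text
clock: 34.15
tool_pos: [0.5786, -0.0854, 0.0596]
eef_rot: [1.0, -0.001, 0.001, 0.0]
contact_force: [0.1, 0.5, -5.2]
opening: 0.414
finger_force: 29.7
```

{"fn": "carry_out", "kwargs": {
  "plan": [
    {"xyz":[0,0,0.001],"rot":[0,0,0],"grip":255},
    {"xyz":[0,0,0.001],"rot":[0,0,0],"grip":255},
    {"xyz":[0,0,0.001],"rot":[0,0,0],"grip":255}
  ]
}}

```text
clock: 34.4
tool_pos: [0.5784, -0.0855, 0.0584]
eef_rot: [1.0, -0.001, 0.0, 0.0]
contact_force: [0.1, -0.1, -5.1]
opening: 0.411
finger_force: 29.7
```

{"fn": "carry_out", "kwargs": {
  "plan": [
    {"xyz":[0,0,0.001],"rot":[0,0,0],"grip":255},
    {"xyz":[0,0,0.001],"rot":[0,0,0],"grip":255},
    {"xyz":[0,0,0.001],"rot":[0,0,0],"grip":255}
  ]
}}

```text
clock: 34.65
tool_pos: [0.5787, -0.0856, 0.0581]
eef_rot: [1.0, -0.002, 0.001, 0.0]
contact_force: [-2.4, -1.0, 5.0]
opening: 0.41
finger_force: 29.7
```

{"fn": "carry_out", "kwargs": {
  "plan": [
    {"xyz":[0,0,0],"rot":[0,0,0],"grip":0},
    {"xyz":[0,0,0],"rot":[0,0,0],"grip":0},
    {"xyz":[0,0,0],"rot":[0,0,0],"grip":0},
    {"xyz":[0,0,0],"rot":[0,0,0],"grip":0},
    {"xyz":[0,0,0],"rot":[0,0,0],"grip":0},
    {"xyz":[0,0,-0.02],"rot":[0,0,0],"grip":0},
    {"xyz":[0,0,-0.055],"rot":[0,0,0],"grip":0},
    {"xyz":[0,0,-0.09],"rot":[0,0,0],"grip":0}
  ]
}}

```text
clock: 35.32
tool_pos: [0.577, -0.0853, 0.147]
eef_rot: [1.0, -0.001, -0.002, -0.0]
contact_force: [0.8, 0.4, -0.3]
opening: 0.983
finger_force: 0.0
```

{"fn": "carry_out", "kwargs": {
  "plan": [
    {"xyz":[0,0,-0.035],"rot":[0,0,0],"grip":0},
    {"xyz":[-0.08,-0.22,-0.035],"rot":[0,0,0],"grip":0},
    {"xyz":[-0.08,-0.22,-0.035],"rot":[0,0,0],"grip":0},
    {"xyz":[-0.08,-0.22,-0.035],"rot":[0,0,0],"grip":0},
    {"xyz":[-0.08,-0.22,-0.035],"rot":[0,0,0],"grip":0},
    {"xyz":[-0.08,-0.22,-0.035],"rot":[0,0,0],"grip":0},
    {"xyz":[-0.08,-0.22,-0.035],"rot":[0,0,0],"grip":0},
    {"xyz":[-0.08,-0.22,-0.035],"rot":[0,0,0],"grip":0}
  ]
}}

```text
clock: 35.98
tool_pos: [0.496, 0.1425, 0.1819]
eef_rot: [1.0, 0.004, -0.001, -0.002]
contact_force: [1.0, -0.1, -0.3]
opening: 0.994
finger_force: 0.0
```

{"fn": "carry_out", "kwargs": {
  "plan": [
    {"xyz":[-0.087,-0.236,0],"rot":[0,0,-0.209],"grip":0},
    {"xyz":[-0.087,-0.236,0],"rot":[0,0,-0.209],"grip":0},
    {"xyz":[-0.087,-0.236,0],"rot":[0,0,-0.209],"grip":0},
    {"xyz":[-0.087,-0.236,0],"rot":[0,0,-0.209],"grip":0},
    {"xyz":[-0.087,-0.236,0],"rot":[0,0,-0.209],"grip":0},
    {"xyz":[-0.087,-0.236,0],"rot":[0,0,-0.209],"grip":0},
    {"xyz":[-0.087,-0.236,0],"rot":[0,0,-0.209],"grip":0},
    {"xyz":[-0.087,-0.236,0],"rot":[0,0,-0.209],"grip":0}
  ]
}}

```text
clock: 36.65
tool_pos: [0.4108, 0.3741, 0.1818]
eef_rot: [0.994, 0.106, -0.0, -0.001]
contact_force: [0.7, -0.8, -0.1]
opening: 1.002
finger_force: 0.0
```

```bash
python3 st.py 0.4115 0.3702 0.051 12; python3 - <<'E'
from h import *
M,t=tool_avg(4); im=r.snapshot('wrist')[:,:,::-1].copy(); cv2.imwrite('pics/w12.png',im)
p=ww2px([[.4115,.3702,.093]],(M,t)); print(p)
g=cv2.medianBlur(cv2.cvtColor(im,cv2.COLOR_BGR2GRAY),3)
# dark top hole of the column: small circle near p
u0,v0=p[0].astype(int); sub=g[v0-45:v0+45,u0-45:u0+45]
H=cv2.HoughCircles(sub,cv2.HOUGH_GRADIENT,1,8,param1=100,param2=9,minRadius=5,maxRadius=13)
for u,v,q in H[0][:6]: print(round(u+u0-45),round(v+v0-45),round(q),wpx2w(u+u0-45,v+v0-45,.093,(M,t)).round(4),sub[int(v),int(u)])
E
```

```text
36.65 [0.4108 0.3741 0.1818] op 1.002 ff 0.0 F [ 0.7 -0.8 -0.1] q [-0.85  0.67  0.05  1.84 -0.05  0.62 -2.13]
go [-0.0016 -0.0014  0.131 ] [ 0.0012 -0.0001 -0.0056]
[[276.73835517 218.6480042 ]]
276 218 8 [0.4124 0.3706 0.093 ] 22
266 184 10 [0.4365 0.3831 0.093 ] 74
278 186 10 [0.4367 0.3749 0.093 ] 74
```

{"fn": "carry_out", "kwargs": {
  "plan": [
    {"xyz":[-0.001,-0.001,0.035],"rot":[0,0,0],"grip":0},
    {"xyz":[-0.001,-0.001,0.07],"rot":[0,0,0],"grip":0},
    {"xyz":[-0.001,-0.001,0.1],"rot":[0,0,0],"grip":0},
    {"xyz":[-0.001,-0.001,0.122],"rot":[0,0,0],"grip":0},
    {"xyz":[-0.001,-0.001,0.13],"rot":[0,0,0],"grip":0},
    {"xyz":[-0.001,-0.001,0.13],"rot":[0,0,0],"grip":0},
    {"xyz":[-0.001,-0.001,0.13],"rot":[0,0,0],"grip":255},
    {"xyz":[-0.001,-0.001,0.13],"rot":[0,0,0],"grip":255}
  ]
}}

```text
clock: 37.97
tool_pos: [0.4121, 0.3725, 0.0534]
eef_rot: [0.995, 0.103, 0.001, -0.001]
contact_force: [0.4, -0.1, -0.0]
opening: 0.874
finger_force: 0.0
```

{"fn": "carry_out", "kwargs": {
  "plan": [
    {"xyz":[0,0,0],"rot":[0,0,0],"grip":255},
    {"xyz":[0,0,0],"rot":[0,0,0],"grip":255},
    {"xyz":[0,0,0],"rot":[0,0,0],"grip":255},
    {"xyz":[0,0,0],"rot":[0,0,0],"grip":255},
    {"xyz":[0,0,0],"rot":[0,0,0],"grip":255},
    {"xyz":[0,0,0],"rot":[0,0,0],"grip":255},
    {"xyz":[0,0,0],"rot":[0,0,0],"grip":255},
    {"xyz":[0,0,0],"rot":[0,0,0],"grip":255}
  ],
  "squeeze": 30
}}

```text
clock: 38.63
tool_pos: [0.4113, 0.3714, 0.0522]
eef_rot: [0.995, 0.103, 0.0, 0.0]
contact_force: [-0.3, -0.9, 1.8]
opening: 0.409
finger_force: 29.9
```

```bash
python3 st.py 0.5172 -0.0247 0.058 -13
```

```text
38.63 [0.4113 0.3714 0.0522] op 0.409 ff 29.937238937127404 F [-0.3 -0.9  1.8] q [-0.83  0.89  0.03  1.91 -0.06  0.34 -2.12]
go [ 0.0227  0.4094 -0.0057] [ 4.000e-04 -1.000e-04  4.328e-01]
```

{"fn": "carry_out", "kwargs": {
  "plan": [
    {"xyz":[0,0,-0.03],"rot":[0,0,0],"grip":255},
    {"xyz":[0.001,0.01,-0.062],"rot":[0,0,0],"grip":255},
    {"xyz":[0.003,0.04,-0.067],"rot":[0,0,0],"grip":255},
    {"xyz":[0.005,0.08,-0.067],"rot":[0,0,0],"grip":255},
    {"xyz":[0.007,0.12,-0.067],"rot":[0,0,0],"grip":255},
    {"xyz":[0.009,0.16,-0.067],"rot":[0,0,0],"grip":255},
    {"xyz":[0.011,0.19,-0.067],"rot":[0,0,0],"grip":255},
    {"xyz":[0.011,0.2,-0.067],"rot":[0,0,0],"grip":255}
  ]
}}

```text
clock: 39.7
tool_pos: [0.4635, 0.1715, 0.1183]
eef_rot: [0.995, 0.099, -0.001, 0.002]
contact_force: [0.1, -1.1, -5.6]
opening: 0.407
finger_force: 29.9
```

{"fn": "carry_out", "kwargs": {
  "plan": [
    {"xyz":[0.001,0.025,0],"rot":[0,0,0.06],"grip":255},
    {"xyz":[0.003,0.06,0],"rot":[0,0,0.13],"grip":255},
    {"xyz":[0.005,0.1,0],"rot":[0,0,0.21],"grip":255},
    {"xyz":[0.007,0.135,0],"rot":[0,0,0.29],"grip":255},
    {"xyz":[0.009,0.17,0],"rot":[0,0,0.37],"grip":255},
    {"xyz":[0.011,0.2,0],"rot":[0,0,0.434],"grip":255},
    {"xyz":[0.012,0.209,0],"rot":[0,0,0.434],"grip":255},
    {"xyz":[0.012,0.209,0],"rot":[0,0,0.434],"grip":255}
  ]
}}

```text
clock: 40.37
tool_pos: [0.518, -0.0274, 0.1184]
eef_rot: [0.993, -0.116, 0.0, 0.001]
contact_force: [0.3, 0.2, -5.5]
opening: 0.408
finger_force: 29.9
```

```bash
python3 st.py 0.5172 -0.0247 0.058 -13
```

```text
40.37 [ 0.518  -0.0274  0.1184] op 0.408 ff 29.910561080323532 F [ 0.3  0.2 -5.5] q [-0.05  0.74  0.02  2.   -0.03  0.4  -1.81]
go [0.0008 0.0025 0.0607] [-0.001   0.0012  0.0014]
```

{"fn": "carry_out", "kwargs": {
  "plan": [
    {"xyz":[0,0.001,0.02],"rot":[0,0,0],"grip":255},
    {"xyz":[0,0.001,0.04],"rot":[0,0,0],"grip":255},
    {"xyz":[0,0.001,0.052],"rot":[0,0,0],"grip":255},
    {"xyz":[0,0.001,0.057],"rot":[0,0,0],"grip":255},
    {"xyz":[0,0.001,0.059],"rot":[0,0,0],"grip":255},
    {"xyz":[0,0.001,0.059],"rot":[0,0,0],"grip":255},
    {"xyz":[0,0.001,0.059],"rot":[0,0,0],"grip":255}
  ]
}}

```text
clock: 41.35
tool_pos: [0.5178, -0.0247, 0.0607]
eef_rot: [0.994, -0.114, 0.001, -0.0]
contact_force: [-0.3, 0.9, -5.1]
opening: 0.407
finger_force: 29.9
```

{"fn": "carry_out", "kwargs": {
  "plan": [
    {"xyz":[0,0,0.001],"rot":[0,0,0],"grip":255},
    {"xyz":[0,0,0.001],"rot":[0,0,0],"grip":255},
    {"xyz":[0,0,0.001],"rot":[0,0,0],"grip":255}
  ]
}}

```text
clock: 41.6
tool_pos: [0.5175, -0.0248, 0.0595]
eef_rot: [0.994, -0.114, 0.0, -0.0]
contact_force: [0.2, -0.3, -4.5]
opening: 0.407
finger_force: 29.9
```

{"fn": "carry_out", "kwargs": {
  "plan": [
    {"xyz":[0,0,0.001],"rot":[0,0,0],"grip":255},
    {"xyz":[0,0,0.001],"rot":[0,0,0],"grip":255},
    {"xyz":[0,0,0.001],"rot":[0,0,0],"grip":255}
  ]
}}

```text
clock: 41.85
tool_pos: [0.5176, -0.025, 0.0591]
eef_rot: [0.994, -0.114, 0.001, -0.0]
contact_force: [-0.7, -0.7, 6.8]
opening: 0.407
finger_force: 29.9
```

{"fn": "carry_out", "kwargs": {
  "plan": [
    {"xyz":[0,0,0],"rot":[0,0,0],"grip":0},
    {"xyz":[0,0,0],"rot":[0,0,0],"grip":0},
    {"xyz":[0,0,0],"rot":[0,0,0],"grip":0},
    {"xyz":[0,0,0],"rot":[0,0,0],"grip":0},
    {"xyz":[0,0,0],"rot":[0,0,0],"grip":0},
    {"xyz":[0,0,-0.02],"rot":[0,0,0],"grip":0},
    {"xyz":[0,0,-0.055],"rot":[0,0,0],"grip":0},
    {"xyz":[0,0,-0.09],"rot":[0,0,0],"grip":0}
  ]
}}

```text
clock: 42.52
tool_pos: [0.5162, -0.0248, 0.1481]
eef_rot: [0.994, -0.114, -0.002, 0.0]
contact_force: [0.1, 0.3, 0.5]
opening: 0.984
finger_force: 0.0
```

{"fn": "carry_out", "kwargs": {
  "plan": [
    {"xyz":[0,0,-0.03],"rot":[0,0,0],"grip":0},
    {"xyz":[-0.059,-0.187,-0.03],"rot":[0,0,0],"grip":0},
    {"xyz":[-0.059,-0.187,-0.03],"rot":[0,0,0],"grip":0},
    {"xyz":[-0.059,-0.187,-0.03],"rot":[0,0,0],"grip":0},
    {"xyz":[-0.059,-0.187,-0.03],"rot":[0,0,0],"grip":0},
    {"xyz":[-0.059,-0.187,-0.03],"rot":[0,0,0],"grip":0},
    {"xyz":[-0.059,-0.187,-0.03],"rot":[0,0,0],"grip":0}
  ]
}}

```text
clock: 43.1
tool_pos: [0.5006, 0.1799, 0.1779]
eef_rot: [0.994, -0.108, -0.0, -0.003]
contact_force: [-0.3, 0.8, 0.1]
opening: 0.996
finger_force: 0.0
```

{"fn": "carry_out", "kwargs": {
  "plan": [
    {"xyz":[-0.059,-0.187,0],"rot":[0,0,-0.225],"grip":0},
    {"xyz":[-0.059,-0.187,0],"rot":[0,0,-0.225],"grip":0},
    {"xyz":[-0.059,-0.187,0],"rot":[0,0,-0.225],"grip":0},
    {"xyz":[-0.059,-0.187,0],"rot":[0,0,-0.225],"grip":0},
    {"xyz":[-0.059,-0.187,0],"rot":[0,0,-0.225],"grip":0},
    {"xyz":[-0.059,-0.187,0],"rot":[0,0,-0.225],"grip":0},
    {"xyz":[-0.059,-0.187,0],"rot":[0,0,-0.225],"grip":0}
  ]
}}

```text
clock: 43.68
tool_pos: [0.4858, 0.3679, 0.1776]
eef_rot: [1.0, 0.0, -0.0, -0.0]
contact_force: [0.0, -0.4, -0.5]
opening: 0.994
finger_force: 0.0
```

```bash
python3 st.py 0.486 0.367 0.051; python3 - <<'E'
from h import *
M,t=tool_avg(4); im=r.snapshot('wrist')[:,:,::-1].copy(); cv2.imwrite('pics/w13.png',im)
p=ww2px([[.486,.367,.098]],(M,t)); print(p)
g=cv2.medianBlur(cv2.cvtColor(im,cv2.COLOR_BGR2GRAY),3); u0,v0=p[0].astype(int); sub=g[v0-60:v0+60,u0-60:u0+60]
H=cv2.HoughCircles(sub,cv2.HOUGH_GRADIENT,1,8,param1=100,param2=12,minRadius=15,maxRadius=24)
for u,v,q in H[0][:5]: print(round(u+u0-60),round(v+v0-60),round(q),wpx2w(u+u0-60,v+v0-60,.098,(M,t)).round(4))
E
```

```text
43.68 [0.4858 0.3679 0.1776] op 0.994 ff 0.0 F [ 0.  -0.4 -0.5] q [-0.76  0.74  0.06  1.68 -0.06  0.72 -2.24]
go [-0.0013 -0.0029  0.127 ] [ 0.0014 -0.     -0.0049]
[[275.16858301 222.02693613]]
276 222 18 [0.4864 0.3668 0.098 ]
278 196 20 [0.5052 0.3652 0.098 ]
```

{"fn": "carry_out", "kwargs": {
  "plan": [
    {"xyz":[-0.001,-0.003,0.035],"rot":[0,0,0],"grip":0},
    {"xyz":[-0.001,-0.003,0.07],"rot":[0,0,0],"grip":0},
    {"xyz":[-0.001,-0.003,0.1],"rot":[0,0,0],"grip":0},
    {"xyz":[-0.001,-0.003,0.12],"rot":[0,0,0],"grip":0},
    {"xyz":[-0.001,-0.003,0.127],"rot":[0,0,0],"grip":0},
    {"xyz":[-0.001,-0.003,0.127],"rot":[0,0,0],"grip":0},
    {"xyz":[-0.001,-0.003,0.127],"rot":[0,0,0],"grip":255},
    {"xyz":[-0.001,-0.003,0.127],"rot":[0,0,0],"grip":255}
  ],
  "squeeze": 25
}}

```text
clock: 45.0
tool_pos: [0.4868, 0.3699, 0.0526]
eef_rot: [1.0, -0.001, 0.001, -0.001]
contact_force: [1.0, -0.4, 0.7]
opening: 0.872
finger_force: 0.0
```

{"fn": "carry_out", "kwargs": {
  "plan": [
    {"xyz":[0,0,0],"rot":[0,0,0],"grip":255},
    {"xyz":[0,0,0],"rot":[0,0,0],"grip":255},
    {"xyz":[0,0,0],"rot":[0,0,0],"grip":255},
    {"xyz":[0,0,0],"rot":[0,0,0],"grip":255},
    {"xyz":[0,0,0],"rot":[0,0,0],"grip":255},
    {"xyz":[0,0,0],"rot":[0,0,0],"grip":255},
    {"xyz":[0,0,0],"rot":[0,0,0],"grip":255},
    {"xyz":[0,0,0],"rot":[0,0,0],"grip":255}
  ]
}}

```text
clock: 45.67
tool_pos: [0.4857, 0.3685, 0.0509]
eef_rot: [1.0, -0.002, -0.0, 0.001]
contact_force: [0.0, -1.7, 1.4]
opening: 0.304
finger_force: 25.0
```

```bash
python3 st.py 0.582 0.036 0.058
```

```text
45.67 [0.4857 0.3685 0.0509] op 0.304 ff 24.983097156509757 F [ 0.  -1.7  1.4] q [-0.75  0.93  0.04  1.74 -0.07  0.47 -2.24]
go [ 0.0973  0.3322 -0.0068] [ 0.001   0.0003 -0.0032]
```

{"fn": "carry_out", "kwargs": {
  "plan": [
    {"xyz":[0,0,-0.03],"rot":[0,0,0],"grip":255},
    {"xyz":[0.003,0.01,-0.062],"rot":[0,0,0],"grip":255},
    {"xyz":[0.012,0.04,-0.067],"rot":[0,0,0],"grip":255},
    {"xyz":[0.022,0.075,-0.067],"rot":[0,0,0],"grip":255},
    {"xyz":[0.032,0.11,-0.067],"rot":[0,0,0],"grip":255},
    {"xyz":[0.042,0.145,-0.067],"rot":[0,0,0],"grip":255},
    {"xyz":[0.048,0.165,-0.067],"rot":[0,0,0],"grip":255},
    {"xyz":[0.048,0.165,-0.067],"rot":[0,0,0],"grip":255}
  ]
}}

```text
clock: 46.73
tool_pos: [0.5351, 0.1962, 0.1177]
eef_rot: [1.0, -0.006, 0.0, 0.003]
contact_force: [1.2, -1.1, -4.0]
opening: 0.299
finger_force: 25.0
```

{"fn": "carry_out", "kwargs": {
  "plan": [
    {"xyz":[0.007,0.025,0],"rot":[0,0,0],"grip":255},
    {"xyz":[0.017,0.06,0],"rot":[0,0,0],"grip":255},
    {"xyz":[0.027,0.095,0],"rot":[0,0,0],"grip":255},
    {"xyz":[0.037,0.13,0],"rot":[0,0,0],"grip":255},
    {"xyz":[0.045,0.155,0],"rot":[0,0,0],"grip":255},
    {"xyz":[0.049,0.167,0],"rot":[0,0,0],"grip":255},
    {"xyz":[0.049,0.167,0],"rot":[0,0,0],"grip":255},
    {"xyz":[0.049,0.167,0],"rot":[0,0,0],"grip":255}
  ]
}}

```text
clock: 47.4
tool_pos: [0.5816, 0.038, 0.1176]
eef_rot: [1.0, -0.001, -0.0, -0.001]
contact_force: [-0.3, 1.6, -3.7]
opening: 0.301
finger_force: 25.0
```

```bash
python3 st.py 0.582 0.036 0.058
```

```text
47.4 [0.5816 0.038  0.1176] op 0.301 ff 24.982361253350973 F [-0.3  1.6 -3.7] q [-0.12  0.8  -0.04  1.8   0.06  0.54 -1.77]
go [0.0007 0.0034 0.0599] [-0.0015  0.0005  0.0001]
```

{"fn": "carry_out", "kwargs": {
  "plan": [
    {"xyz":[0,0.003,0.02],"rot":[0,0,0],"grip":255},
    {"xyz":[0,0.003,0.04],"rot":[0,0,0],"grip":255},
    {"xyz":[0,0.003,0.052],"rot":[0,0,0],"grip":255},
    {"xyz":[0,0.003,0.057],"rot":[0,0,0],"grip":255},
    {"xyz":[0,0.003,0.059],"rot":[0,0,0],"grip":255},
    {"xyz":[0,0.003,0.059],"rot":[0,0,0],"grip":255},
    {"xyz":[0,0.003,0.059],"rot":[0,0,0],"grip":255}
  ]
}}

```text
clock: 48.38
tool_pos: [0.5825, 0.034, 0.0598]
eef_rot: [1.0, -0.001, 0.001, -0.0]
contact_force: [0.1, 0.4, -3.8]
opening: 0.302
finger_force: 25.0
```

{"fn": "carry_out", "kwargs": {
  "plan": [
    {"xyz":[0,0,0.001],"rot":[0,0,0],"grip":255},
    {"xyz":[0,0,0.001],"rot":[0,0,0],"grip":255},
    {"xyz":[0,0,0.001],"rot":[0,0,0],"grip":255}
  ]
}}

```text
clock: 48.63
tool_pos: [0.5821, 0.0339, 0.0586]
eef_rot: [1.0, -0.001, 0.0, -0.0]
contact_force: [-0.2, -0.1, -4.6]
opening: 0.303
finger_force: 25.0
```

{"fn": "carry_out", "kwargs": {
  "plan": [
    {"xyz":[0,0,0.001],"rot":[0,0,0],"grip":255},
    {"xyz":[0,0,0.001],"rot":[0,0,0],"grip":255},
    {"xyz":[0,0,0.001],"rot":[0,0,0],"grip":255}
  ]
}}

```text
clock: 48.88
tool_pos: [0.5823, 0.0338, 0.0579]
eef_rot: [1.0, -0.001, 0.001, -0.0]
contact_force: [-1.5, -0.3, 3.9]
opening: 0.304
finger_force: 25.0
```

{"fn": "carry_out", "kwargs": {
  "plan": [
    {"xyz":[0,0,0],"rot":[0,0,0],"grip":0},
    {"xyz":[0,0,0],"rot":[0,0,0],"grip":0},
    {"xyz":[0,0,0],"rot":[0,0,0],"grip":0},
    {"xyz":[0,0,0],"rot":[0,0,0],"grip":0},
    {"xyz":[0,0,0],"rot":[0,0,0],"grip":0},
    {"xyz":[0,0,-0.02],"rot":[0,0,0],"grip":0},
    {"xyz":[0,0,-0.055],"rot":[0,0,0],"grip":0},
    {"xyz":[0,0,-0.09],"rot":[0,0,0],"grip":0}
  ]
}}

```text
clock: 49.55
tool_pos: [0.5807, 0.0338, 0.147]
eef_rot: [1.0, -0.001, -0.002, 0.0]
contact_force: [0.0, 0.9, -0.4]
opening: 0.885
finger_force: 0.0
```

{"fn": "carry_out", "kwargs": {
  "plan": [
    {"xyz":[0,0,-0.04],"rot":[0,0,0],"grip":0},
    {"xyz":[-0.03,0.02,-0.08],"rot":[0,0,0],"grip":0},
    {"xyz":[-0.06,0.04,-0.12],"rot":[0,0,0],"grip":0},
    {"xyz":[-0.08,0.055,-0.15],"rot":[0,0,0],"grip":0},
    {"xyz":[-0.08,0.055,-0.15],"rot":[0,0,0],"grip":0},
    {"xyz":[-0.08,0.055,-0.15],"rot":[0,0,0],"grip":0},
    {"xyz":[-0.08,0.055,-0.15],"rot":[0,0,0],"grip":0}
  ]
}}

```text
clock: 50.13
tool_pos: [0.5019, -0.0212, 0.2979]
eef_rot: [1.0, -0.002, 0.001, -0.0]
contact_force: [-0.0, 0.7, 1.2]
opening: 1.001
finger_force: 0.0
```

```bash
python3 - <<'E'
from h import *
M,t=tool_avg(4); T=(M,t); im=r.snapshot('wrist')[:,:,::-1].copy(); cv2.imwrite('pics/w14.png',im); print(t)
g=cv2.medianBlur(cv2.cvtColor(im,cv2.COLOR_BGR2GRAY),3)
for n,P,lo,hi,w in(('master',(.582,.036,.105),9,18,30),('cyl',(.578,-.085,.11),13,22,32),('col',(.5173,-.0245,.1),3,9,18)):
    u0,v0=ww2px([P],T)[0].astype(int); s=cv2.resize(g[v0-w:v0+w,u0-w:u0+w],None,fx=3,fy=3,interpolation=2)
    H=cv2.HoughCircles(s,cv2.HOUGH_GRADIENT,1,15,param1=100,param2=12,minRadius=lo*3,maxRadius=hi*3)
    print(n,P)
    for u,v,q in ([] if H is None else H[0][:3]): print('  ',round(q/3,1),wpx2w(u0-w+u/3,v0-w+v/3,P[2],T).round(4))
# scene camera: shift of each gauge patch against the first picture
a=cv2.imread('pics/scene0.png'); b=r.snapshot('scene')[:,:,::-1].copy(); cv2.imwrite('pics/sc14.png',b)
for n,(x0,y0,x1,y1) in dict(cyl=(242,202,263,252),col=(271,193,294,236),master=(298,209,317,257),loupe=(198,237,217,259),nut=(362,259,382,275),gb=(357,209,377,224)).items():
    m=cv2.matchTemplate(b[y0-12:y1+12,x0-12:x1+12],a[y0:y1,x0:x1],cv2.TM_CCOEFF_NORMED); _,s,_,l=cv2.minMaxLoc(m); print(n,round(s,3),l[0]-12,l[1]-12)
E
```

```text
[ 0.50179635 -0.02013891  0.29610115]
master (0.582, 0.036, 0.105)
   16.3 [0.5813 0.0231 0.105 ]
   13.6 [0.5823 0.0339 0.105 ]
   14.2 [0.575  0.0232 0.105 ]
cyl (0.578, -0.085, 0.11)
   18.5 [ 0.5786 -0.0708  0.11  ]
   17.6 [ 0.576  -0.0867  0.11  ]
   16.4 [ 0.5753 -0.075   0.11  ]
col (0.5173, -0.0245, 0.1)
   6.3 [ 0.5182 -0.0261  0.1   ]
cyl 0.825 0 0
col 0.824 0 0
master 0.912 -1 0
loupe 1.0 0 0
nut 1.0 0 0
gb 0.999 0 0
```

```bash
python3 -c "
from plant import r
print(r.finish_job())"
```

```text
the job is handed in; nothing more can be done
None
```

The job is handed in, though the hand-in gave no verdict. By the cameras, the ring rests against the stop at about 73 mm down the bed. The three gauges are back on their spots within about 2–3 mm, and the loupe, gauge block and nut have not moved.

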